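# Turn over the pocket plate of a screen-film fitting stand

## Task

The sloping fitting stand is set up for the small handset; set it up for the big phone. Swing the red clip fully off the plate, take the plate off and turn it over so that its large blue pocket faces out, seat it flat on both locating pins with its tab at the top, and swing the clip fully closed again over the plate's lower edge. Leave the phone, the handset and the small white carton where they are.

Things in the scene. Friction and masses are not known exactly. Their poses are not given: they have to be found in the camera images.
- bed: Sloping bed of the fitting stand: aluminium board on a grey foot, tilted 50 deg, fixed. Origin: on the centre line, in the plane of the four black rest pads that carry the plate, 100 mm over the table. x level across, y up the slope, z square out of it. The board's face is 12 mm below that plane; it ends at y +67 mm. The slope rises to the robot's right (world -y), turned up to 20 deg either way.
- thick_pin (a point): Tip of the thick steel locating pin, 14 mm diameter, tapered tip; at x 0, y -48, z 13 mm of the bed (it stands 13 mm above the rest pads).
- thin_pin (a point): Tip of the thin steel locating pin, 8 mm diameter, tapered tip; at x 0, y +58, z 13 mm of the bed.
- pocket_plate: White plate, 10 mm thick, 160 mm wide (x), y from -64 to +70 mm, then a tab 44 mm wide to y +120; 0.15 to 0.3 kg. Origin at mid-thickness. Holes 17 mm at y -48 and 11 mm at y +58 (x 0) fit the pins with 1.5 mm play. It starts with the yellow pocket out: z against the bed's z, y along its y. Seated as wanted, its axes agree with the bed's and its origin is 5 mm out along the bed's z.
- blue_pocket (a point): Centre of the large blue pocket on the plate's +z face (frame 150 x 81 mm, 5 mm proud), at y +5 mm of the plate. The -z face has a small yellow pocket frame (130 x 59 mm, 5 mm proud).
- tab_grip (a point): Middle of the plate's tab at y +100 mm, mid-thickness. Pinch the tab here across its 10 mm thickness with the fingers pointing down the slope (40 deg from straight down); the seated tab stands free beyond the board, with room for a finger behind it. Fingertips may reach 25 mm past this point.
- clip (a joint): Angle of the red clip: 0 closed, arm pointing up the slope over the plate's lower edge; 1.57 open, arm along the bed's +x, clear of the plate; range 0 to 1.6 rad. It starts at 0 to 0.25, needs about 1 N at the knob and stays where left. The arm is 16 mm wide, reaches 42 mm from the pivot and passes 3 mm over the plate.
- clip_hinge (a point): The clip's pivot, at x +45, y -80 mm of the bed; it turns about the bed's z axis.
- clip_knob (a point): Middle of the clip's black round knob: 14 mm diameter, 28 mm tall along the bed's z (19 to 47 mm out), 30 mm from the pivot. Closed it is at x +45, y -50, z 35 mm of the bed; open (1.57) at x +75, y -80. It can be pinched from straight above, fingers closing along the bed's x, and led round its arc.
- phone: Black phone, 138 x 69 x 8 mm, flat on the table to the right of the stand. A bystander. Origin under its centre.
- bar_handset: White bar handset, 118 x 47 x 12 mm, flat on the table to the left of the stand. A bystander. Origin under its centre.
- phone_carton: Small flat white carton, 138 x 54 x 15 mm, on the table behind and to the left of the stand. A bystander. Origin under its centre.
Things that resemble listed ones, but are neither listed nor needed, are in the scene too. Of the things that look like the part that bears bed, the larger one is meant.

How it is judged:
By the outcome, as a careful person would: the job done as asked, in the order asked, and still so for the second after the job is handed in, with the robot touching nothing.
It also fails if it takes over 72 s, if anything falls off the work surface, if the arm or the gripper's body presses on something with over 40 N, if the wrist force passes 120 N, or if a joint passes its speed limit or range.

## Robot

A 7-joint arm with a two-finger parallel gripper is mounted at the origin on a cart in front of the work surface, level with it; the furniture and walls round the work are solid. World frame = base frame: x ahead of the robot, y to its left, z up, the work surface at z = 0. Lengths are in m, angles in rad, forces in N, time in s.
With the tool pointing down it reaches from about 0.425 to 0.875 m from the base axis. Payload 4.7 kg.
Tool frame: the origin (TCP) lies at the very end of the fingers, on their centre line; the grasp point (between the pads) lies 19 mm behind it; z points along the fingers, y is the direction in which the jaws open and shut (so a half turn about z gives the same grasp; the last joint's range is limited). The gripper opens to 87 mm and grips with 3 to 60 N. Pads are 19 mm wide; open, the fingers measure 117 mm over their backs; the gripper's body (75 mm by 190 mm) begins 51 mm behind the grasp point.
Start: joints at [-1.155, 0.321, -0.07, 1.45, 0.023, 1.371, -0.057], TCP at [0.254, 0.598, 0.223] pointing down, gripper open.
Joint ranges: [-2.86, 2.86], [-0.3, 2.09], [-1.38, 1.24], [0.06, 2.45], [-1.56, 4.7], [0.09, 2.05], [-2.69, 2.69]. Speed limits (rad/s): [2.57, 2.57, 3.14, 3.14, 3.14, 3.14, 3.14].

## Interface

Orientations are given as a unit quaternion [w, x, y, z].
In Python, from plant import robot, viewer gives the robot as it stands. The module is installed in compiled form; this text tells all that it offers.
- The arm moves only by the tool send_rows, never from a script. Its argument "motion" is a list of rows, each an object with "jaw": the gripper's target within -1 to 1 (shut at 1, half-way at 0, fully open at -1); "travel": the shift along the tool's x, y, z in mm, a list of three; "angular": the turn, a rotation vector about the tool's x, y, z in rad, a list of three. In form: [{"jaw": jaw, "travel": [dx, dy, dz], "angular": [rx, ry, rz]}, ...]. A call has 1 to 20 rows; each row shifts and turns the commanded pose from where the row before left it, along the tool's axes as they then stand; what a row does not reach is not made up. A row lasts 1/12 s, in which the tool goes at most 41.7 mm and 7.16 degrees, less where a joint would pass 70% of its speed; a pose out of reach is approached as far as the arm can. A call with a gripper value outside its range is refused whole. The fingers move at their own pace and stop on an object; "force" is the grip in N (left out, the last holds). Time passes only in rows, so rows that do not move let the fingers close. It gives the time, the measured TCP pose, the force and the opening at its end, in the units of the state.
- robot.observe(): the state, without advancing time (a new reading comes with each control period).
- viewer.snapshot(name): name is "side" or "top"; returns a dict with "frame" (480x640x3 uint8, red, green, blue), "vfov" (degrees; the focal length in pixels is half the picture's height over the tangent of half this angle, whatever the lens; pixels are square), "cx", "cy" (the principal point, pixels), "k1" (the pictures are not rectified: a ray, as slopes to the right and down, at radius r is drawn at 1 + k1 r^2 times it, then the intrinsics apply), "eye" and "orientation" of the camera in the world. Camera axes: x right, y up, looking along -z (the intrinsics and any distortion apply to the point x, -y, -z); pixel columns grow to the right and rows downward; lengths in m; the calibration is good to about 2 mm. A picture is of the moment at which its call begins. There is no depth.
- robot.hand_in(): hands the job in, once; it reports no verdict.
The state is a dict: "time": time; "q": joint angles; "qvel": joint speeds; "joint_efforts": joint torques, N m; "tool_pos": TCP position; "orientation": TCP orientation; "contact_force": force on the tool from outside, world axes, zero at the start; "wrist_torque": the same for the moment, N m; "grip_width": finger opening in m.
Only numpy, scipy, OpenCV 4.12 (cv2) and the standard library are available. Lean on these libraries where they do the work, as an engineer would, in place of code of your own. Each camera call takes 0.05 s, during which the arm holds its last target. There are 200 camera calls.

## Working session

There is one attempt and no reset: what is moved stays moved. The work goes in short steps, Python scripts to look and compute and a tool call to move; the robot and the scene stay as the last step left them, time stands still between calls to the robot, and variables do not carry over. Pictures are saved under pics/ and viewed, about 8 in all and at most 12, crops included, and the job is handed in when it is done.

Besides the shell and the picture viewer there is one more tool, called after ">>>" in YAML: its name, and indented under it one key for each argument. send_rows: Moves the arm, as the interface text tells. Its arguments: {"type":"object","properties":{"motion":{"type":"array","items":{"type":"object","properties":{"jaw":{"type":"number"},"travel":{"type":"array","items":{"type":"number"}},"angular":{"type":"array","items":{"type":"number"}}}}},"force":{"type":"number"}},"required":["motion"]}

```bash
mkdir -p pics; cat > h.py <<'E'
import numpy as np, cv2
from scipy.spatial.transform import Rotation as R
from plant import robot, viewer
def rot(q): return R.from_quat([q[1],q[2],q[3],q[0]])
def cam(s):
    f=240/np.tan(np.radians(s['vfov'])/2)
    return f,np.array(s['eye']),rot(s['orientation']).as_matrix()
def ray(s,u,v):
    f,e,M=cam(s); d=np.array([(u-s['cx'])/f,(v-s['cy'])/f]); p=d.copy()
    for _ in range(30): p=d/(1+s['k1']*(p@p))
    r=M@np.array([p[0],-p[1],-1]); return e,r/np.linalg.norm(r)
def onz(s,u,v,z):
    e,r=ray(s,u,v); return e+r*(z-e[2])/r[2]
def proj(s,P):
    f,e,M=cam(s); c=(np.atleast_2d(P)-e)@M; p=np.stack([c[:,0]/-c[:,2],-c[:,1]/-c[:,2]],1)
    p=p*(1+s['k1']*(p**2).sum(1))[:,None]; return p*f+[s['cx'],s['cy']]
def tri(rays):
    A=sum(np.eye(3)-np.outer(r,r) for e,r in rays); b=sum((np.eye(3)-np.outer(r,r))@e for e,r in rays)
    return np.linalg.solve(A,b)
def save(s,n,box=None,k=1):
    f=s['frame'][:,:,::-1]
    if box: f=f[box[1]:box[3],box[0]:box[2]]
    cv2.imwrite('pics/'+n,cv2.resize(f,None,fx=k,fy=k,interpolation=cv2.INTER_CUBIC))
E
python3 - <<'E'
from h import *
import pickle
for n in('side','top'):
    s=viewer.snapshot(n); save(s,n+'0.png'); pickle.dump(s,open(n+'0.pkl','wb'))
    print(n,{k:v for k,v in s.items() if k!='frame'})
print(robot.observe())
E
```

```text
side {'vfov': 52.32498500534683, 'cx': 324.7855694359244, 'cy': 245.691295208825, 'k1': -0.08728929198253908, 'eye': array([ 0.54871791, -1.08441036,  0.74719203]), 'orientation': array([0.86788597, 0.49658041, 0.0037901 , 0.01294123])}
top {'vfov': 43.74240258810661, 'cx': 322.96364239772583, 'cy': 249.30036697584652, 'k1': -0.17912517942659395, 'eye': array([ 0.41177862, -0.0211373 ,  1.52298577]), 'orientation': array([-0.69699371, -0.02486265,  0.02237107,  0.71629683])}
{'time': 0.1, 'q': array([-1.15488512,  0.32174818, -0.07005896,  1.45155947,  0.02260216,
        1.3708315 , -0.05687642]), 'qvel': array([-0.00101321, -0.00160123,  0.00052574, -0.00324576, -0.00016434,
       -0.00226737, -0.00133871]), 'joint_efforts': array([ 9.86875375e-05, -4.92572200e+01, -4.05531870e-01, -3.13398993e+01,
       -6.40429440e-02,  3.93975258e-02,  7.12976907e-05]), 'tool_pos': array([0.25406712, 0.59773439, 0.22156791]), 'orientation': array([-1.23519992e-04,  1.99543216e-01,  9.79888632e-01, -8.71421528e-04]), 'contact_force': array([ 0.43417545, -0.30179925, -0.47987861]), 'wrist_torque': array([-0.00303463, -0.03388073,  0.01172256]), 'grip_width': 0.08675752397386174}
```

View pics/side0.png

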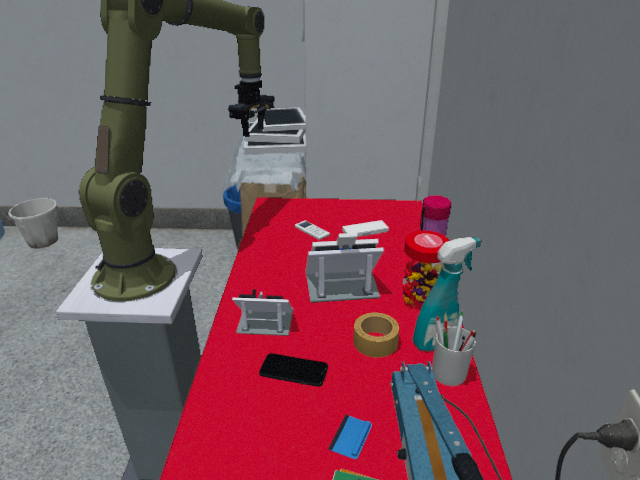

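View pics/top0.png

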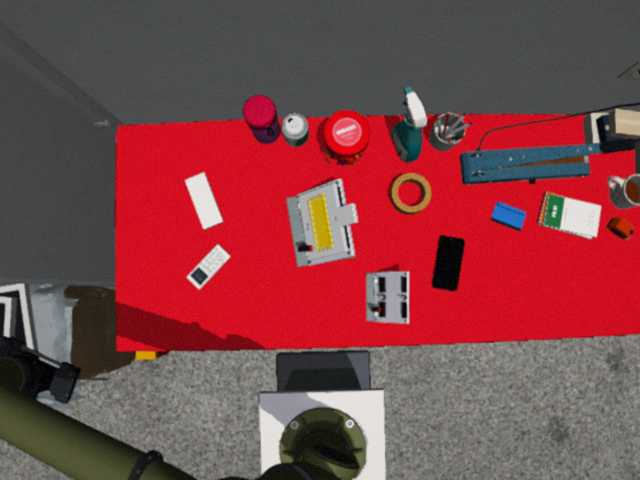

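The side view shows the large stand at about (344,268) and a smaller look-alike at (264,313). In the top view they are at (323,222) and (388,297). The larger one carries the plate with the yellow pocket (320,222) and the tab (347,213), so it is the one meant. I'll confirm this in a crop.

```bash
python3 - <<'E'
import pickle; from h import *
a=pickle.load(open('top0.pkl','rb'));b=pickle.load(open('side0.pkl','rb'))
fa=cv2.resize(a['frame'][170:275,280:365],None,fx=5.6,fy=5.6,interpolation=cv2.INTER_CUBIC)
fb=cv2.resize(b['frame'][225:305,300:390],None,fx=3.4,fy=3.4,interpolation=cv2.INTER_CUBIC)
out=np.zeros((600,800,3),np.uint8); out[:fa.shape[0],:fa.shape[1]]=fa; out[:fb.shape[0],480:480+fb.shape[1]]=fb
cv2.imwrite('pics/c1.png',out[:,:,::-1])
E
```

```text
(no output)
```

View pics/c1.png

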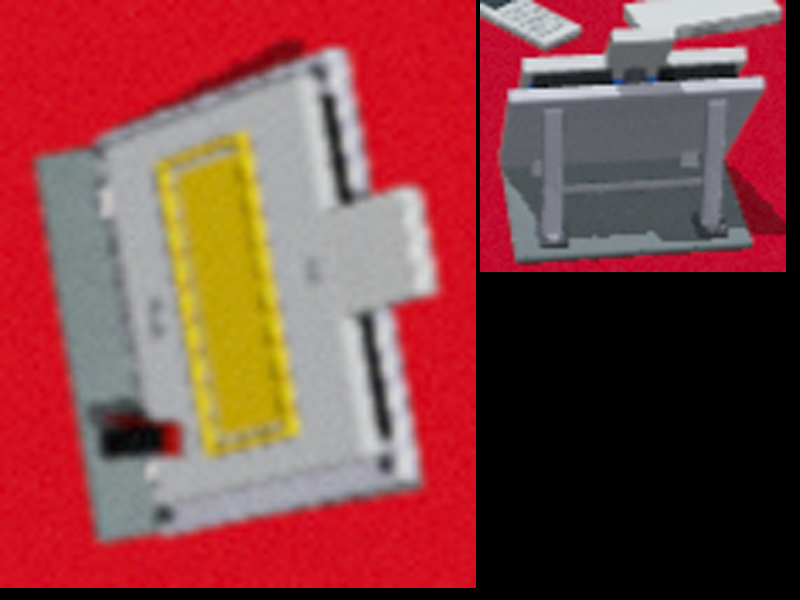

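The crop shows the large stand: yellow pocket out, tab at (380,250), pin tips at (158,315) and (313,270), and the red clip with its black knob at (120,440). This is the right stand. Next I solve for its pose.

```bash
cat >> h.py <<'E'
def bedR(yaw):
    c,s=np.cos(np.radians(50)),np.sin(np.radians(50))
    B=np.array([[-1,0,0],[0,-c,s],[0,s,c]]).T
    return R.from_euler('z',yaw).as_matrix()@B
E
python3 - <<'E'
import pickle; from h import *
from scipy.optimize import least_squares
a=pickle.load(open('top0.pkl','rb'));b=pickle.load(open('side0.pkl','rb'))
ca=lambda x,y:((x+.5)/5.6-.5+280,(y+.5)/5.6-.5+170)
cb=lambda x,y:((x-480+.5)/3.4-.5+300,(y+.5)/3.4-.5+225)
hsv=cv2.cvtColor(a['frame'],cv2.COLOR_RGB2HSV)
m=cv2.inRange(hsv,(20,120,80),(35,255,255)); m[:,:290]=0;m[:,345:]=0;m[:180]=0;m[270:]=0
c=max(cv2.findContours(m,0,1)[0],key=cv2.contourArea)
r=cv2.minAreaRect(c); print('yellow rect',r,[tuple(np.round(p,1)) for p in cv2.boxPoints(r)])
YB=[(157,160),(247,133),(298,435),(208,455)]; YM=[(-65,-29.5),(-65,29.5),(65,29.5),(65,-29.5)]
top=[((158,315),(0,-48,13)),((313,270),(0,58,13)),((412,187),(-22,120,5)),((430,292),(22,120,5))]
side=[((612,35),(-0,0,0))]
def res(p,verb=0):
    M=bedR(p[2]);o=np.array([p[0],p[1],.1]);out=[]
    P=[(ca(*t),q) for t,q in top]+[(ca(*t),(x,y+p[3]*1000,15)) for t,(x,y) in zip(YB,YM)]
    for uv,q in P: out.append(proj(a,o+M@np.array(q)/1000)[0]-uv)
    if verb: print(np.round(out,2))
    return np.ravel(out)
s=least_squares(res,[.6,0,0,0]);print(s.x,np.degrees(s.x[2]));res(s.x,1)
M=bedR(s.x[2]);o=np.array([s.x[0],s.x[1],.1])
# side prediction in crop coords
for q in [(-22,120,10),(22,120,10),(-22,120,0),(22,120,0),(-80,70,10),(80,70,10),(-80,70,0),(80,70,0)]:
    u=proj(b,o+M@np.array(q)/1000)[0]; print(q,np.round((480+(u[0]-300)*3.4,(u[1]-225)*3.4)))
f=b['frame'].astype(int); 
for u in (345,): print(f[230:254,u].tolist())
for q in [(45,-50,35),(45,-50,47),(45+30*np.sin(.25),-80+30*np.cos(.25),47)]:
    u=proj(a,o+M@np.array(q)/1000)[0]; print('knob crop',(u-[280,170])*5.6)
E
```

```text
yellow rect ((319.9497375488281, 222.00865173339844), (55.18576431274414, 17.160598754882812), 80.21759033203125) [(np.float32(306.8), np.float32(196.3)), (np.float32(323.7), np.float32(193.4)), (np.float32(333.1), np.float32(247.7)), (np.float32(316.2), np.float32(250.7))]
[ 0.57167941 -0.02010488  0.13725852  0.00556143] 7.8643340972288405
[[-0.9   0.53]
 [-0.53  0.05]
 [ 0.7  -0.33]
 [ 0.79  0.17]
 [ 0.37  0.04]
 [-0.29 -0.7 ]
 [-0.24 -0.03]
 [ 0.02  0.3 ]]
(-22, 120, 10) [677.  24.]
(22, 120, 10) [613.  27.]
(-22, 120, 0) [678.  38.]
(22, 120, 0) [614.  41.]
(-80, 70, 10) [747.  46.]
(80, 70, 10) [524.  57.]
(-80, 70, 0) [748.  59.]
(80, 70, 0) [525.  70.]
[[184, 190, 192], [159, 163, 166], [119, 122, 126], [179, 177, 182], [204, 209, 213], [206, 212, 215], [207, 211, 215], [136, 138, 143], [97, 100, 103], [98, 100, 103], [97, 100, 104], [96, 99, 101], [97, 99, 102], [97, 100, 104], [84, 87, 92], [60, 62, 68], [54, 55, 65], [58, 58, 66], [57, 57, 67], [86, 90, 98], [138, 140, 150], [139, 144, 154], [137, 140, 150], [101, 103, 111]]
knob crop [125.09287218 421.94527677]
knob crop [103.24852825 424.13532254]
knob crop [104.7287202  441.51387824]
```

```bash
cat >> h.py <<'E'
YAW=0.137; O=np.array([.5717,-.0201,.1]); BM=bedR(YAW)
def bed(*q): return O+BM@np.array(q)/1000
def Rt(z,y):
    z=z/np.linalg.norm(z); y=y/np.linalg.norm(y); return np.stack([np.cross(y,z),y,z],1)
DOWN=np.array([0,0,-1.])
def knob(th): return bed(45+30*np.sin(th),-80+30*np.cos(th),35)
def plan(T,g,tip=.019):
    o=robot.observe(); C=rot(o['orientation']).as_matrix()
    rv=R.from_matrix(C.T@T).as_rotvec(); t=g+T[:,2]*tip
    d=t-o['tool_pos']
    print('t',o['time'],'q',np.round(o['q'],2),'F',np.round(o['contact_force'],1),'w',round(o['grip_width'],4))
    print('rotvec',np.round(rv,3),'rows>=',np.degrees(np.linalg.norm(rv))/7.16,'travel mm after rot, tool axes',np.round(T.T@d*1000,1),'before',np.round(C.T@d*1000,1),'target tcp',np.round(t,4))
def tobed():
    o=robot.observe(); C=rot(o['orientation']).as_matrix(); g=np.array(o['tool_pos'])-.019*C[:,2]
    print('grasp in bed mm',np.round(BM.T@(g-O)*1000,1),'tool axes in bed\n',np.round(BM.T@C,3))
E
python3 - <<'E'
from h import *; import pickle
a=pickle.load(open('top0.pkl','rb'))
hsv=cv2.cvtColor(a['frame'],cv2.COLOR_RGB2HSV)[235:260,292:318]
m=hsv[:,:,2]<45; v,u=np.nonzero(m); print('black',u.mean()+292,v.mean()+235,len(u))
for th in (0,.1,.2,.25,.3): print(th,np.round(proj(a,knob(th))[0],1))
T=Rt(DOWN,-BM[:,0]); plan(T,knob(.25)+[0,0,.12]); print(BM.round(3))
print('knob pts tool', [np.round(T.T@(knob(t)-knob(.25))*1000,1) for t in (.25,.5,.75,1,1.25,1.5,1.6)])
E
```

```text
black 303.21276595744683 248.0 47
0 [302.3 245.3]
0.1 [302.5 246.6]
0.2 [302.6 247.8]
0.25 [302.6 248.4]
0.3 [302.6 249. ]
t 0.1 q [-1.15  0.32 -0.07  1.45  0.02  1.37 -0.06] F [ 0.4 -0.3 -0.5] w 0.0868
rotvec [-2.000e-03  1.000e-03  1.032e+00] rows>= 8.258386836170425 travel mm after rot, tool axes [-595.9  177.9   37.1] before [-458.4 -420.1   37.9] target tcp [0.5116 0.0317 0.1845]
[[-0.991  0.088 -0.105]
 [-0.137 -0.637  0.759]
 [ 0.     0.766  0.643]]
knob pts tool [array([0., 0., 0.]), array([ 1.8, -7. ,  2.1]), array([  4.6, -13. ,   5.5]), array([  8.3, -17.8,   9.9]), array([ 12.6, -21. ,  15. ]), array([ 17.3, -22.5,  20.6]), array([ 19.2, -22.6,  22.9])]
```

>>> send_rows:
  motion:
    - {"jaw": -0.4, "travel": [0, 0, 0], "angular": [0, 0, 0.115]}
    - {"jaw": -0.4, "travel": [0, 0, 0], "angular": [0, 0, 0.115]}
    - {"jaw": -0.4, "travel": [0, 0, 0], "angular": [0, 0, 0.115]}
    - {"jaw": -0.4, "travel": [0, 0, 0], "angular": [0, 0, 0.115]}
    - {"jaw": -0.4, "travel": [0, 0, 0], "angular": [0, 0, 0.115]}
    - {"jaw": -0.4, "travel": [0, 0, 0], "angular": [0, 0, 0.115]}
    - {"jaw": -0.4, "travel": [0, 0, 0], "angular": [0, 0, 0.115]}
    - {"jaw": -0.4, "travel": [0, 0, 0], "angular": [0, 0, 0.115]}
    - {"jaw": -0.4, "travel": [0, 0, 0], "angular": [0, 0, 0.115]}
    - {"jaw": -0.4, "travel": [-30, 9, 0], "angular": [0, 0, 0]}
    - {"jaw": -0.4, "travel": [-30, 9, 0], "angular": [0, 0, 0]}
    - {"jaw": -0.4, "travel": [-30, 9, 0], "angular": [0, 0, 0]}
    - {"jaw": -0.4, "travel": [-30, 9, 0], "angular": [0, 0, 0]}
    - {"jaw": -0.4, "travel": [-30, 9, 0], "angular": [0, 0, 0]}
    - {"jaw": -0.4, "travel": [-30, 9, 0], "angular": [0, 0, 0]}
    - {"jaw": -0.4, "travel": [-30, 9, 0], "angular": [0, 0, 0]}
    - {"jaw": -0.4, "travel": [-30, 9, 0], "angular": [0, 0, 0]}
    - {"jaw": -0.4, "travel": [-30, 9, 0], "angular": [0, 0, 0]}
    - {"jaw": -0.4, "travel": [-30, 9, 0], "angular": [0, 0, 0]}
    - {"jaw": -0.4, "travel": [-30, 9, 0], "angular": [0, 0, 0]}
  force: 20

```text
time: 1.77
tool_pos: [0.3966, 0.2827, 0.2223]
orientation: [-0.0, 0.658, 0.753, -0.0]
contact_force: [0.8, 0.5, 0.2]
grip_width: 0.0608
```

```bash
cat > k.py <<'E'
from h import *
plan(Rt(DOWN,-BM[:,0]),knob(.22)+[0,0,.06]); tobed()
E
python3 k.py
```

```text
t 1.7667 q [-0.96 -0.03  0.28  1.85  0.01  1.32 -0.55] F [0.8 0.5 0.2] w 0.0608
rotvec [-0.     0.    -0.003] rows>= 0.023527350976909243 travel mm after rot, tool axes [-264.5   80.6   97.6] before [-264.3   81.4   97.6] target tcp [0.5125 0.0317 0.1246]
grasp in bed mm [ 132.1 -100.   338.9] tool axes in bed
 [[-0.003 -1.     0.   ]
 [-0.643  0.002 -0.766]
 [ 0.766 -0.002 -0.643]]
```

>>> send_rows:
  motion:
    - {"jaw": -0.4, "travel": [-30, 9, 2], "angular": [0, 0, 0]}
    - {"jaw": -0.4, "travel": [-30, 9, 2], "angular": [0, 0, 0]}
    - {"jaw": -0.4, "travel": [-30, 9, 5], "angular": [0, 0, 0]}
    - {"jaw": -0.4, "travel": [-30, 9, 8], "angular": [0, 0, 0]}
    - {"jaw": -0.4, "travel": [-30, 9, 10], "angular": [0, 0, 0]}
    - {"jaw": -0.4, "travel": [-30, 9, 10], "angular": [0, 0, 0]}
    - {"jaw": -0.4, "travel": [-30, 9, 15], "angular": [0, 0, 0]}
    - {"jaw": -0.4, "travel": [-30, 9, 15], "angular": [0, 0, 0]}
    - {"jaw": -0.4, "travel": [-24, 9, 15], "angular": [0, 0, 0]}
    - {"jaw": -0.4, "travel": [0, 0, 15], "angular": [0, 0, 0]}
    - {"jaw": -0.4, "travel": [0, 0, 0], "angular": [0, 0, 0]}
    - {"jaw": -0.4, "travel": [0, 0, 0], "angular": [0, 0, 0]}

```text
time: 2.77
tool_pos: [0.511, 0.0338, 0.1248]
orientation: [-0.001, 0.658, 0.753, -0.001]
contact_force: [0.3, 0.4, -0.5]
grip_width: 0.0609
```

```bash
cat >> k.py <<'E'
s=viewer.snapshot('top'); save(s,'k1.png',(270,160,420,290),3)
E
python3 k.py
```

```text
t 2.7667 q [-0.67  0.11  0.58  1.93 -0.07  1.13  0.08] F [ 0.3  0.4 -0.5] w 0.0609
rotvec [-0.003  0.    -0.003] rows>= 0.03244212688726157 travel mm after rot, tool axes [-2.3  1.2  0.1] before [-2.2  1.2  0.1] target tcp [0.5125 0.0317 0.1246]
grasp in bed mm [52.7 -6.1 75.4] tool axes in bed
 [[-0.003 -1.     0.003]
 [-0.643  0.    -0.766]
 [ 0.766 -0.004 -0.643]]
```

View pics/k1.png

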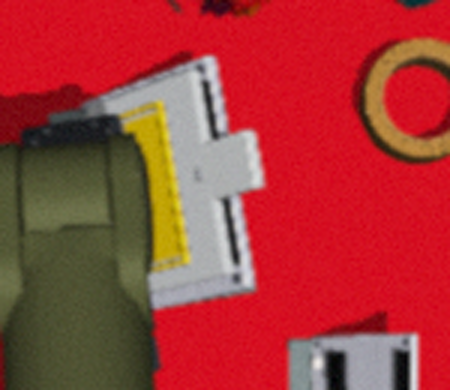

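The arm hides the knob in this view, and the stand has not moved. The pose agrees with the plan, so I'll descend and pinch.

>>> send_rows:
  motion:
    - {"jaw": -0.4, "travel": [-2, 1, 20], "angular": [0, 0, 0]}
    - {"jaw": -0.4, "travel": [0, 0, 20], "angular": [0, 0, 0]}
    - {"jaw": -0.4, "travel": [0, 0, 20], "angular": [0, 0, 0]}
    - {"jaw": 0.9, "travel": [0, 0, 0], "angular": [0, 0, 0]}
    - {"jaw": 0.9, "travel": [0, 0, 0], "angular": [0, 0, 0]}
    - {"jaw": 0.9, "travel": [0, 0, 0], "angular": [0, 0, 0]}
    - {"jaw": 0.9, "travel": [0, 0, 0], "angular": [0, 0, 0]}
    - {"jaw": 0.9, "travel": [0, 0, 0], "angular": [0, 0, 0]}
    - {"jaw": 0.9, "travel": [0, 0, 0], "angular": [0, 0, 0]}
    - {"jaw": 0.9, "travel": [0, 0, 0], "angular": [0, 0, 0]}
    - {"jaw": 0.9, "travel": [0, 0, 0], "angular": [0, 0, 0]}
    - {"jaw": 0.9, "travel": [0, 0, 0], "angular": [0, 0, 0]}
  force: 20

```text
time: 3.82
tool_pos: [0.513, 0.0316, 0.0659]
orientation: [-0.0, 0.658, 0.753, -0.0]
contact_force: [-2.2, -0.8, 3.8]
grip_width: 0.0153
```

```bash
cat > k.py <<'E'
from h import *
T=Rt(DOWN,-BM[:,0])
plan(T,knob(.22)); tobed()
print([np.round(T.T@(knob(t)-knob(.22))*1000,1) for t in (.22,.4,.6,.8,1,1.2,1.4,1.6)])
E
python3 k.py
```

```text
t 3.8167 q [-0.64  0.19  0.58  1.98 -0.12  1.    0.13] F [-2.2 -0.8  3.8] w 0.0153
rotvec [-0.001 -0.    -0.003] rows>= 0.02412841210800574 travel mm after rot, tool axes [ 0.1 -0.4  1.2] before [ 0.1 -0.4  1.2] target tcp [0.5125 0.0317 0.0646]
grasp in bed mm [ 51.1 -49.7  35.7] tool axes in bed
 [[-0.003 -1.     0.001]
 [-0.643  0.001 -0.766]
 [ 0.766 -0.003 -0.643]]
[array([0., 0., 0.]), array([ 1.1, -5.1,  1.3]), array([  2.9, -10.4,   3.5]), array([  5.4, -15. ,   6.4]), array([  8.4, -18.7,  10. ]), array([ 11.8, -21.4,  14.1]), array([ 15.5, -23. ,  18.5]), array([ 19.4, -23.4,  23.1])]
```

>>> send_rows:
  motion:
    - {"jaw": 0.9, "travel": [0.5, -2.5, 0.6], "angular": [0, 0, 0]}
    - {"jaw": 0.9, "travel": [0.6, -2.6, 0.7], "angular": [0, 0, 0]}
    - {"jaw": 0.9, "travel": [0.9, -2.7, 1.1], "angular": [0, 0, 0]}
    - {"jaw": 0.9, "travel": [0.9, -2.6, 1.1], "angular": [0, 0, 0]}
    - {"jaw": 0.9, "travel": [1.2, -2.3, 1.4], "angular": [0, 0, 0]}
    - {"jaw": 0.9, "travel": [1.3, -2.3, 1.5], "angular": [0, 0, 0]}
    - {"jaw": 0.9, "travel": [1.5, -1.9, 1.8], "angular": [0, 0, 0]}
    - {"jaw": 0.9, "travel": [1.5, -1.8, 1.8], "angular": [0, 0, 0]}
    - {"jaw": 0.9, "travel": [1.7, -1.4, 2.0], "angular": [0, 0, 0]}
    - {"jaw": 0.9, "travel": [1.7, -1.3, 2.1], "angular": [0, 0, 0]}
    - {"jaw": 0.9, "travel": [1.8, -0.8, 2.2], "angular": [0, 0, 0]}
    - {"jaw": 0.9, "travel": [1.9, -0.8, 2.2], "angular": [0, 0, 0]}
    - {"jaw": 0.9, "travel": [2.0, -0.2, 2.3], "angular": [0, 0, 0]}
    - {"jaw": 0.9, "travel": [1.9, -0.2, 2.3], "angular": [0, 0, 0]}
    - {"jaw": 0.9, "travel": [0.8, 0, 1.0], "angular": [0, 0, 0]}
    - {"jaw": 0.9, "travel": [0, 0, 0], "angular": [0, 0, 0]}
    - {"jaw": 0.9, "travel": [0, 0, 0], "angular": [0, 0, 0]}

```text
time: 5.23
tool_pos: [0.5005, 0.0387, 0.0556]
orientation: [0.01, 0.661, 0.751, 0.006]
contact_force: [-16.9, -25.3, 86.8]
grip_width: 0.0238
```

```bash
python3 k.py
```

```text
t 5.2333 q [-0.67  0.16  0.58  2.04 -0.1   0.95  0.08] F [-16.9 -25.3  86.8] w 0.0238
rotvec [ 0.022  0.008 -0.01 ] rows>= 0.2018898018577297 travel mm after rot, tool axes [-8.6 10.9 -9.1] before [-8.6 11.2 -8.7] target tcp [0.5125 0.0317 0.0646]
grasp in bed mm [ 62.9 -63.3  35.9] tool axes in bed
 [[-0.01  -1.    -0.022]
 [-0.649  0.023 -0.761]
 [ 0.761  0.007 -0.649]]
[array([0., 0., 0.]), array([ 1.1, -5.1,  1.3]), array([  2.9, -10.4,   3.5]), array([  5.4, -15. ,   6.4]), array([  8.4, -18.7,  10. ]), array([ 11.8, -21.4,  14.1]), array([ 15.5, -23. ,  18.5]), array([ 19.4, -23.4,  23.1])]
```

The fingertips pressed down on the clip arm, with the wrist at about 90 N. I'll ease upward while opening, then look.

>>> send_rows:
  motion:
    - {"jaw": 0.3, "travel": [0, 0, -8], "angular": [0, 0, 0]}
    - {"jaw": -0.4, "travel": [0, 0, -6], "angular": [0, 0, 0]}
    - {"jaw": -0.4, "travel": [0, 0, -10], "angular": [0, 0, 0]}
    - {"jaw": -0.4, "travel": [0, 0, -30], "angular": [0, 0, 0]}
    - {"jaw": -0.4, "travel": [30, -20, -30], "angular": [0, 0, 0]}
    - {"jaw": -0.4, "travel": [35, -20, -30], "angular": [0, 0, 0]}
    - {"jaw": -0.4, "travel": [35, -20, 0], "angular": [0, 0, 0]}
    - {"jaw": -0.4, "travel": [35, -20, 0], "angular": [0, 0, 0]}
    - {"jaw": -0.4, "travel": [0, 0, 0], "angular": [0, 0, 0]}

```text
time: 5.98
tool_pos: [0.391, 0.1699, 0.1463]
orientation: [-0.002, 0.654, 0.757, -0.001]
contact_force: [-0.0, 0.9, -0.6]
grip_width: 0.0605
```

```bash
cat > k2.py <<'E'
from h import *
plan(Rt(DOWN,-BM[:,0]),knob(1.0)+BM[:,2]*.008)
s=viewer.snapshot('top'); f=s['frame'].astype(int)
save(s,'k2.png',(280,175,370,275),5.5)
for t in (.6,.8,1,1.2,1.4,1.57): print(t,np.round(proj(s,knob(t))[0],1))
m=(f.max(2)<45); m[:235]=0;m[265:]=0;m[:,:290]=0;m[:,320:]=0; v,u=np.nonzero(m); print(u.mean(),v.mean(),len(u))
E
python3 k2.py
```

```text
t 5.9833 q [-0.87 -0.12  0.38  2.08  0.05  1.18 -0.37] F [-0.   0.9 -0.6] w 0.0605
rotvec [-0.003 -0.002  0.009] rows>= 0.07700038381565022 travel mm after rot, tool axes [-138.9   82.8   86.5] before [-139.8   81.9   85.9] target tcp [0.492  0.0436 0.0598]
0.6 [302.1 252.6]
0.8 [301.5 254.7]
1 [300.6 256.5]
1.2 [299.4 257.9]
1.4 [298.1 258.9]
1.57 [296.9 259.4]
301.7 254.775 40
```

View pics/k2.png

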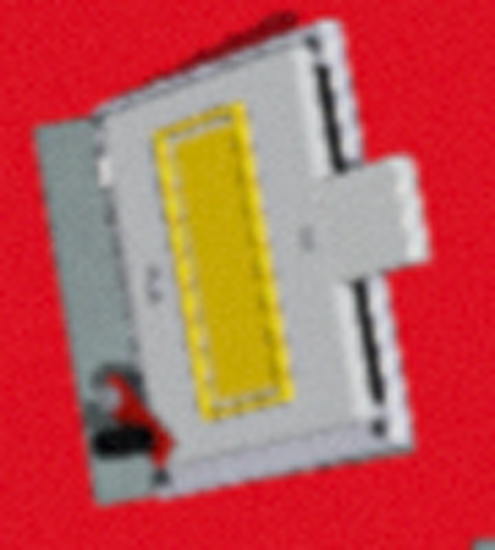

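The clip is at about 0.8 rad now: knob at (120,440) in the crop, arm swinging toward +x. I'll pinch again, 8 mm further out along the knob.

```bash
python3 - <<'E'
from h import *
T=Rt(DOWN,-BM[:,0]);z=BM[:,2]*.008
plan(T,knob(.8)+z)
print([np.round(T.T@(knob(t)-knob(.8))*1000,1) for t in np.arange(.8,1.65,.1)])
E
```

```text
t 6.0333 q [-0.87 -0.12  0.39  2.08  0.05  1.18 -0.36] F [ 0.9 -0.5 -0.6] w 0.0606
rotvec [-0.002 -0.     0.006] rows>= 0.053890308622705455 travel mm after rot, tool axes [-138.5   84.7   82.8] before [-139.1   84.    82.6] target tcp [0.4961 0.0411 0.0634]
[array([0., 0., 0.]), array([ 1.4, -2. ,  1.7]), array([ 3. , -3.7,  3.6]), array([ 4.7, -5.2,  5.6]), array([ 6.4, -6.4,  7.7]), array([ 8.3, -7.4,  9.9]), array([10.2, -8. , 12.1]), array([12.1, -8.4, 14.4]), array([14. , -8.5, 16.7])]
```

>>> send_rows:
  motion:
    - {"jaw": -0.4, "travel": [-28, 17, 0], "angular": [0, 0, 0]}
    - {"jaw": -0.4, "travel": [-28, 17, 0], "angular": [0, 0, 0]}
    - {"jaw": -0.4, "travel": [-28, 17, 0], "angular": [0, 0, 0]}
    - {"jaw": -0.4, "travel": [-28, 17, 0], "angular": [0, 0, 0]}
    - {"jaw": -0.4, "travel": [-27, 16, 20], "angular": [0, 0, 0.005]}
    - {"jaw": -0.4, "travel": [0, 0, 21], "angular": [0, 0, 0]}
    - {"jaw": -0.4, "travel": [0, 0, 21], "angular": [0, 0, 0]}
    - {"jaw": -0.4, "travel": [0, 0, 20], "angular": [0, 0, 0]}
    - {"jaw": 0.9, "travel": [0, 0, 0], "angular": [0, 0, 0]}
    - {"jaw": 0.9, "travel": [0, 0, 0], "angular": [0, 0, 0]}
    - {"jaw": 0.9, "travel": [0, 0, 0], "angular": [0, 0, 0]}
    - {"jaw": 0.9, "travel": [0, 0, 0], "angular": [0, 0, 0]}
    - {"jaw": 0.9, "travel": [0, 0, 0], "angular": [0, 0, 0]}
    - {"jaw": 0.9, "travel": [0, 0, 0], "angular": [0, 0, 0]}
    - {"jaw": 0.9, "travel": [0, 0, 0], "angular": [0, 0, 0]}
  force: 15

```text
time: 7.28
tool_pos: [0.4985, 0.0369, 0.0657]
orientation: [-0.0, 0.66, 0.751, 0.0]
contact_force: [-8.6, -0.5, 6.2]
grip_width: 0.0223
```

```bash
python3 k.py
```

```text
t 7.2833 q [-0.69  0.16  0.61  2.02 -0.11  1.    0.1 ] F [-8.6 -0.5  6.2] w 0.0223
rotvec [-0.    -0.001 -0.008] rows>= 0.061722978427534984 travel mm after rot, tool axes [-7.1 13.2  1. ] before [-7.  13.2  1. ] target tcp [0.5125 0.0317 0.0646]
grasp in bed mm [ 64.7 -54.5  41.1] tool axes in bed
 [[-0.008 -1.     0.   ]
 [-0.642  0.005 -0.766]
 [ 0.766 -0.006 -0.642]]
[array([0., 0., 0.]), array([ 1.1, -5.1,  1.3]), array([  2.9, -10.4,   3.5]), array([  5.4, -15. ,   6.4]), array([  8.4, -18.7,  10. ]), array([ 11.8, -21.4,  14.1]), array([ 15.5, -23. ,  18.5]), array([ 19.4, -23.4,  23.1])]
```

>>> send_rows:
  motion:
    - {"jaw": 0.9, "travel": [0, 0, 0], "angular": [0, 0, 0]}
    - {"jaw": 0.9, "travel": [0, 0, 0], "angular": [0, 0, 0]}
    - {"jaw": 0.9, "travel": [0, 0, 0], "angular": [0, 0, 0]}

```text
time: 7.53
tool_pos: [0.4953, 0.0361, 0.0649]
orientation: [-0.003, 0.66, 0.751, -0.003]
contact_force: [-10.5, -2.3, 8.6]
grip_width: 0.0137
```

>>> send_rows:
  motion:
    - {"jaw": 0.9, "travel": [0.7, -1.0, 0.8], "angular": [0, 0, 0]}
    - {"jaw": 0.9, "travel": [0.7, -1.0, 0.9], "angular": [0, 0, 0]}
    - {"jaw": 0.9, "travel": [0.8, -0.9, 0.9], "angular": [0, 0, 0]}
    - {"jaw": 0.9, "travel": [0.8, -0.8, 1.0], "angular": [0, 0, 0]}
    - {"jaw": 0.9, "travel": [0.8, -0.8, 1.0], "angular": [0, 0, 0]}
    - {"jaw": 0.9, "travel": [0.9, -0.7, 1.0], "angular": [0, 0, 0]}
    - {"jaw": 0.9, "travel": [0.8, -0.6, 1.0], "angular": [0, 0, 0]}
    - {"jaw": 0.9, "travel": [0.9, -0.6, 1.1], "angular": [0, 0, 0]}
    - {"jaw": 0.9, "travel": [1.0, -0.5, 1.1], "angular": [0, 0, 0]}
    - {"jaw": 0.9, "travel": [0.9, -0.5, 1.1], "angular": [0, 0, 0]}

```text
time: 8.37
tool_pos: [0.4876, 0.043, 0.0556]
orientation: [-0.002, 0.66, 0.751, -0.002]
contact_force: [-9.0, -2.9, 11.7]
grip_width: 0.0135
```

```bash
python3 k.py | head -4
```

```text
t 8.3667 q [-0.7   0.15  0.6   2.04 -0.1   0.98  0.08] F [-9.  -2.9 11.7] w 0.0135
rotvec [-0.006 -0.    -0.008] rows>= 0.08203073266864382 travel mm after rot, tool axes [-14.6  23.1  -9. ] before [-14.4  23.2  -9.2] target tcp [0.5125 0.0317 0.0646]
grasp in bed mm [ 74.6 -67.   40.4] tool axes in bed
 [[-0.008 -1.     0.006]
```

>>> send_rows:
  motion:
    - {"jaw": 0.9, "travel": [0.9, -0.3, 1.1], "angular": [0, 0, 0]}
    - {"jaw": 0.9, "travel": [1.0, -0.3, 1.1], "angular": [0, 0, 0]}
    - {"jaw": 0.9, "travel": [0.9, -0.2, 1.1], "angular": [0, 0, 0]}
    - {"jaw": 0.9, "travel": [1.0, -0.2, 1.2], "angular": [0, 0, 0]}
    - {"jaw": 0.9, "travel": [1.0, -0.1, 1.2], "angular": [0, 0, 0]}
    - {"jaw": 0.9, "travel": [1.0, 0, 1.2], "angular": [0, 0, 0]}
    - {"jaw": 0.9, "travel": [1.0, 0, 1.2], "angular": [0, 0, 0]}
    - {"jaw": 0.9, "travel": [1.0, 0, 1.2], "angular": [0, 0, 0]}
    - {"jaw": 0.9, "travel": [0, 0, 0], "angular": [0, 0, 0]}

```text
time: 9.12
tool_pos: [0.4839, 0.0514, 0.045]
orientation: [-0.003, 0.66, 0.751, -0.003]
contact_force: [-9.2, -0.0, 6.3]
grip_width: 0.0132
```

```bash
python3 k.py | head -4
```

```text
t 9.1167 q [-0.71  0.17  0.59  2.06 -0.11  0.96  0.07] F [-9.2 -0.   6.3] w 0.0132
rotvec [-0.009 -0.001 -0.008] rows>= 0.0950685323662958 travel mm after rot, tool axes [-23.4  25.7 -19.6] before [-23.2  25.7 -19.9] target tcp [0.5125 0.0317 0.0646]
grasp in bed mm [ 77.  -80.8  40.3] tool axes in bed
 [[-0.008 -1.     0.009]
```

>>> send_rows:
  motion:
    - {"jaw": -0.5, "travel": [0, 0, 0], "angular": [0, 0, 0]}
    - {"jaw": -0.5, "travel": [0, 0, 0], "angular": [0, 0, 0]}
    - {"jaw": -0.5, "travel": [0, 0, 0], "angular": [0, 0, 0]}
    - {"jaw": -1, "travel": [0, 0, -20], "angular": [0, 0, 0]}
    - {"jaw": -1, "travel": [0, 0, -30], "angular": [0, 0, 0]}
    - {"jaw": -1, "travel": [25, -10, -30], "angular": [0, 0, 0]}
    - {"jaw": -1, "travel": [30, -10, -30], "angular": [0, 0, 0]}
    - {"jaw": -1, "travel": [30, -10, -35], "angular": [0, 0, 0]}
    - {"jaw": -1, "travel": [30, -10, -35], "angular": [0, 0, 0]}
    - {"jaw": -1, "travel": [0, 0, -35], "angular": [0, 0, 0]}
    - {"jaw": -1, "travel": [0, 0, 0], "angular": [0, 0, 0]}

```text
time: 10.03
tool_pos: [0.4407, 0.1558, 0.2586]
orientation: [0.002, 0.659, 0.752, 0.006]
contact_force: [1.3, -0.1, 0.7]
grip_width: 0.0791
```

```bash
sed -i 's/k2.png/k3.png/' k2.py; python3 k2.py; python3 - <<'E'
from h import *
for s in (1,-1): plan(Rt(-BM[:,1],s*BM[:,2]),bed(0,170,45))
E
```

```text
t 10.0333 q [-0.88 -0.12  0.45  1.85  0.05  1.39 -0.31] F [ 1.3 -0.1  0.7] w 0.0791
rotvec [ 0.012 -0.005 -0.004] rows>= 0.11253391711831637 travel mm after rot, tool axes [-118.2   35.5  198.8] before [-119.1   33.6  198.6] target tcp [0.492  0.0436 0.0598]
0.6 [302.1 252.6]
0.8 [301.5 254.7]
1 [300.6 256.5]
1.2 [299.4 257.9]
1.4 [298.1 258.9]
1.57 [296.9 259.4]
297.9756097560976 259.0975609756098 41
t 10.0833 q [-0.88 -0.12  0.45  1.86  0.05  1.39 -0.31] F [ 0.1 -1.3 -0.3] w 0.0823
rotvec [-0.536  0.552 -1.505] rows>= 13.522048340933177 travel mm after rot, tool axes [-106.6 -201.  -154.3] before [-252.5  108.1   11.1] target tcp [ 0.5802 -0.0821  0.2446]
t 10.0833 q [-0.88 -0.12  0.45  1.86  0.05  1.39 -0.31] F [ 0.1 -1.3 -0.3] w 0.0823
rotvec [0.552 0.535 1.499] rows>= 13.477268716409382 travel mm after rot, tool axes [ 106.6  201.  -154.3] before [-252.5  108.1   11.1] target tcp [ 0.5802 -0.0821  0.2446]
```

View pics/k3.png

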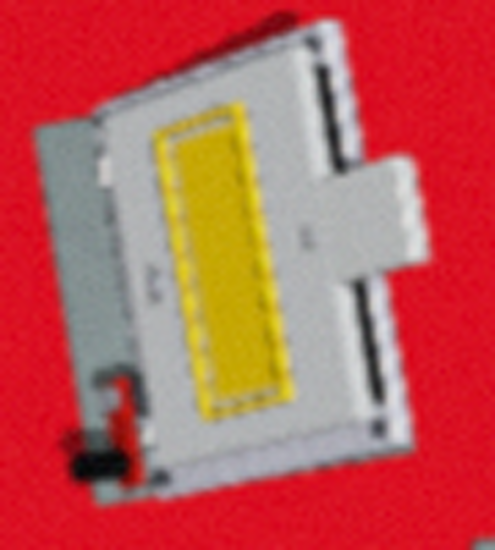

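The clip is now along the bed's +x at about 1.5 rad, knob at (100,465) in the crop and the arm clear of the plate edge. Next is the tab.

>>> send_rows:
  motion:
    - {"jaw": -1, "travel": [0, 0, -8], "angular": [-0.0383, 0.0394, -0.1075]}
    - {"jaw": -1, "travel": [0, 0, -8], "angular": [-0.0383, 0.0394, -0.1075]}
    - {"jaw": -1, "travel": [0, 0, -8], "angular": [-0.0383, 0.0394, -0.1075]}
    - {"jaw": -1, "travel": [0, 0, 0], "angular": [-0.0383, 0.0394, -0.1075]}
    - {"jaw": -1, "travel": [0, 0, 0], "angular": [-0.0383, 0.0394, -0.1075]}
    - {"jaw": -1, "travel": [0, 0, 0], "angular": [-0.0383, 0.0394, -0.1075]}
    - {"jaw": -1, "travel": [0, 0, 0], "angular": [-0.0383, 0.0394, -0.1075]}
    - {"jaw": -1, "travel": [0, 0, 0], "angular": [-0.0383, 0.0394, -0.1075]}
    - {"jaw": -1, "travel": [0, 0, 0], "angular": [-0.0383, 0.0394, -0.1075]}
    - {"jaw": -1, "travel": [0, 0, 0], "angular": [-0.0383, 0.0394, -0.1075]}
    - {"jaw": -1, "travel": [0, 0, 0], "angular": [-0.0383, 0.0394, -0.1075]}
    - {"jaw": -1, "travel": [0, 0, 0], "angular": [-0.0383, 0.0394, -0.1075]}
    - {"jaw": -1, "travel": [0, 0, 0], "angular": [-0.0383, 0.0394, -0.1075]}
    - {"jaw": -1, "travel": [0, 0, 0], "angular": [-0.0383, 0.0394, -0.1075]}
    - {"jaw": -1, "travel": [0, 0, 0], "angular": [0, 0, 0]}

```text
time: 11.33
tool_pos: [0.4379, 0.1494, 0.2729]
orientation: [-0.027, -0.062, 0.939, 0.338]
contact_force: [-0.6, 0.5, -0.8]
grip_width: 0.0872
```

```bash
cat > t.py <<'E'
from h import *
plan(Rt(-BM[:,1],BM[:,2]),bed(0,170,5)); tobed()
E
python3 t.py
```

```text
t 11.3333 q [-0.87 -0.09  0.95  1.93 -0.61  1.46  1.92] F [-0.6  0.5 -0.8] w 0.0872
rotvec [-0.006 -0.005 -0.008] rows>= 0.08781251449087682 travel mm after rot, tool axes [-109.4 -248.8 -138.3] before [-110.7 -248.7 -137.4] target tcp [ 0.5844 -0.1125  0.2189]
grasp in bed mm [109.3  31.7 253.9] tool axes in bed
 [[ 1.    -0.008  0.005]
 [ 0.005 -0.006 -1.   ]
 [ 0.008  1.    -0.006]]
```

>>> send_rows:
  motion:
    - {"jaw": -1, "travel": [-18, -15, -23], "angular": [0, 0, 0]}
    - {"jaw": -1, "travel": [-18, -15, -23], "angular": [0, 0, 0]}
    - {"jaw": -1, "travel": [-18, -15, -23], "angular": [0, 0, 0]}
    - {"jaw": -1, "travel": [-18, -15, -23], "angular": [0, 0, 0]}
    - {"jaw": -1, "travel": [-18, -15, -23], "angular": [0, 0, 0]}
    - {"jaw": -1, "travel": [-19, -15, -23], "angular": [0, 0, 0]}
    - {"jaw": -1, "travel": [0, -30, 0], "angular": [0, 0, 0]}
    - {"jaw": -1, "travel": [0, -30, 0], "angular": [0, 0, 0]}
    - {"jaw": -1, "travel": [0, -30, 0], "angular": [0, 0, 0]}
    - {"jaw": -1, "travel": [0, -30, 0], "angular": [0, 0, 0]}
    - {"jaw": -1, "travel": [0, -20, 0], "angular": [0, 0, 0]}
    - {"jaw": -1, "travel": [0, -19, 0], "angular": [0, 0, 0]}
    - {"jaw": -1, "travel": [0, 0, 0], "angular": [0, 0, 0]}
    - {"jaw": -1, "travel": [0, 0, 0], "angular": [0, 0, 0]}

```text
time: 12.5
tool_pos: [0.5818, -0.1116, 0.22]
orientation: [-0.028, -0.06, 0.938, 0.339]
contact_force: [1.3, 1.3, 0.3]
grip_width: 0.0869
```

```bash
python3 t.py
```

```text
t 12.5 q [-0.17  0.67  0.99  1.43 -0.95  1.92  2.52] F [1.3 1.3 0.3] w 0.0869
rotvec [-0.003 -0.005 -0.012] rows>= 0.106925180673771 travel mm after rot, tool axes [-2.5 -1.6  0.1] before [-2.5 -1.6  0.1] target tcp [ 0.5844 -0.1125  0.2189]
grasp in bed mm [  2.4 170.1   6.7] tool axes in bed
 [[ 1.    -0.012  0.005]
 [ 0.005 -0.003 -1.   ]
 [ 0.012  1.    -0.003]]
```

>>> send_rows:
  motion:
    - {"jaw": -1, "travel": [-2.4, -1.6, 0], "angular": [0, 0, -0.012]}
    - {"jaw": -1, "travel": [0, 0, 15], "angular": [0, 0, 0]}
    - {"jaw": -1, "travel": [0, 0, 15], "angular": [0, 0, 0]}
    - {"jaw": -1, "travel": [0, 0, 15], "angular": [0, 0, 0]}
    - {"jaw": -1, "travel": [0, 0, 15], "angular": [0, 0, 0]}
    - {"jaw": -1, "travel": [0, 0, 10], "angular": [0, 0, 0]}
    - {"jaw": -1, "travel": [0, 0, 0], "angular": [0, 0, 0]}
    - {"jaw": -1, "travel": [0, 0, 0], "angular": [0, 0, 0]}
  force: 30

```text
time: 13.17
tool_pos: [0.5785, -0.0664, 0.1668]
orientation: [-0.025, -0.069, 0.938, 0.34]
contact_force: [1.0, -0.8, 0.7]
grip_width: 0.0867
```

```bash
sed -i 's/170,5/100,5/' t.py; python3 t.py
```

```text
t 13.1667 q [-0.26  0.67  0.98  1.55 -0.97  1.81  2.55] F [ 1.  -0.8  0.7] w 0.0867
rotvec [-0.003 -0.006  0.007] rows>= 0.07797414734503136 travel mm after rot, tool axes [ 0.5 -2.1  0.3] before [ 0.5 -2.1  0.3] target tcp [ 0.5783 -0.0679  0.1653]
grasp in bed mm [ -0.6 100.3   7.2] tool axes in bed
 [[ 1.     0.007  0.006]
 [ 0.006 -0.003 -1.   ]
 [-0.007  1.    -0.003]]
```

>>> send_rows:
  motion:
    - {"jaw": 1, "travel": [0.5, -2, 0], "angular": [0, 0, 0.007]}
    - {"jaw": 1, "travel": [0, 0, 0], "angular": [0, 0, 0]}
    - {"jaw": 1, "travel": [0, 0, 0], "angular": [0, 0, 0]}
    - {"jaw": 1, "travel": [0, 0, 0], "angular": [0, 0, 0]}
    - {"jaw": 1, "travel": [0, 0, 0], "angular": [0, 0, 0]}
    - {"jaw": 1, "travel": [0, 0, 0], "angular": [0, 0, 0]}
    - {"jaw": 1, "travel": [0, 0, 0], "angular": [0, 0, 0]}
    - {"jaw": 1, "travel": [0, 0, 0], "angular": [0, 0, 0]}
    - {"jaw": 1, "travel": [0, 0, 0], "angular": [0, 0, 0]}
    - {"jaw": 1, "travel": [0, 0, 0], "angular": [0, 0, 0]}
    - {"jaw": 1, "travel": [0, 0, 0], "angular": [0, 0, 0]}
    - {"jaw": 1, "travel": [0, 0, 0], "angular": [0, 0, 0]}
    - {"jaw": 1, "travel": [0, 0, 0], "angular": [0, 0, 0]}
    - {"jaw": 1, "travel": [0, 0, 0], "angular": [0, 0, 0]}
    - {"jaw": 1, "travel": [0, 0, 0], "angular": [0, 0, 0]}
    - {"jaw": 1, "travel": [0, 0, 0], "angular": [0, 0, 0]}
    - {"jaw": 1, "travel": [0, 0, 0], "angular": [0, 0, 0]}
    - {"jaw": 1, "travel": [0, 0, 0], "angular": [0, 0, 0]}
  force: 30

```text
time: 14.67
tool_pos: [0.5778, -0.0669, 0.1667]
orientation: [-0.026, -0.066, 0.937, 0.342]
contact_force: [-2.2, 2.5, 5.7]
grip_width: 0.0099
```

```bash
python3 t.py
```

```text
t 14.6667 q [-0.25  0.68  0.98  1.55 -0.97  1.82  2.55] F [-2.2  2.5  5.7] w 0.0099
rotvec [ 0.002 -0.006  0.002] rows>= 0.05197099940528437 travel mm after rot, tool axes [-0.3 -1.7  0.4] before [-0.3 -1.7  0.4] target tcp [ 0.5783 -0.0679  0.1653]
grasp in bed mm [  0.2 100.4   6.7] tool axes in bed
 [[ 1.     0.002  0.006]
 [ 0.006  0.002 -1.   ]
 [-0.002  1.     0.002]]
```

>>> send_rows:
  motion:
    - {"jaw": 1, "travel": [0, 0, 0], "angular": [0, 0, 0]}
    - {"jaw": 1, "travel": [0, 3, 0], "angular": [0, 0, 0]}
    - {"jaw": 1, "travel": [0, 3, 0], "angular": [0, 0, 0]}
    - {"jaw": 1, "travel": [0, 4, 0], "angular": [0, 0, 0]}
    - {"jaw": 1, "travel": [0, 5, 0], "angular": [0, 0, 0]}
    - {"jaw": 1, "travel": [0, 6, 0], "angular": [0, 0, 0]}
    - {"jaw": 1, "travel": [0, 8, 0], "angular": [0, 0, 0]}
    - {"jaw": 1, "travel": [0, 10, 0], "angular": [0, 0, 0]}
    - {"jaw": 1, "travel": [0, 12, 0], "angular": [0, 0, 0]}
    - {"jaw": 1, "travel": [0, 14, 0], "angular": [0, 0, 0]}
    - {"jaw": 1, "travel": [0, 14, 0], "angular": [0, 0, 0]}
    - {"jaw": 1, "travel": [0, 14, 0], "angular": [0, 0, 0]}
    - {"jaw": 1, "travel": [0, 14, 0], "angular": [0, 0, 0]}
    - {"jaw": 1, "travel": [0, 12, 0], "angular": [0, 0, 0]}
    - {"jaw": 1, "travel": [0, 8, 0], "angular": [0, 0, 0]}
    - {"jaw": 1, "travel": [0, 3, 0], "angular": [0, 0, 0]}
    - {"jaw": 1, "travel": [0, 0, 0], "angular": [0, 0, 0]}
  force: 50

```text
time: 16.08
tool_pos: [0.5645, 0.0307, 0.2488]
orientation: [-0.026, -0.065, 0.938, 0.34]
contact_force: [0.8, -0.2, -2.8]
grip_width: 0.0096
```

```bash
python3 t.py
```

```text
t 16.0833 q [-0.5   0.48  1.04  1.61 -0.93  1.79  2.33] F [ 0.8 -0.2 -2.8] w 0.0096
rotvec [-0.003 -0.005  0.001] rows>= 0.047883033883629335 travel mm after rot, tool axes [  -0.2 -129.9    0. ] before [-1.000e-01 -1.299e+02  4.000e-01] target tcp [ 0.5783 -0.0679  0.1653]
grasp in bed mm [1.00e-01 1.00e+02 1.35e+02] tool axes in bed
 [[ 1.     0.001  0.005]
 [ 0.005 -0.003 -1.   ]
 [-0.001  1.    -0.003]]
```

>>> send_rows:
  motion:
    - {"jaw": 1, "travel": [0, 0, 0], "angular": [0, 0, 0.05]}
    - {"jaw": 1, "travel": [0, 0, 0], "angular": [0, 0, 0.1]}
    - {"jaw": 1, "travel": [0, 0, 0], "angular": [0, 0, 0.11]}
    - {"jaw": 1, "travel": [0, 0, 0], "angular": [0, 0, 0.11]}
    - {"jaw": 1, "travel": [0, 0, 0], "angular": [0, 0, 0.11]}
    - {"jaw": 1, "travel": [0, 0, 0], "angular": [0, 0, 0.11]}
    - {"jaw": 1, "travel": [0, 0, 0], "angular": [0, 0, 0.11]}
    - {"jaw": 1, "travel": [0, 0, 0], "angular": [0, 0, 0.11]}
    - {"jaw": 1, "travel": [0, 0, 0], "angular": [0, 0, 0.11]}
    - {"jaw": 1, "travel": [0, 0, 0], "angular": [0, 0, 0.11]}
    - {"jaw": 1, "travel": [0, 0, 0], "angular": [0, 0, 0.11]}
    - {"jaw": 1, "travel": [0, 0, 0], "angular": [0, 0, 0.11]}
    - {"jaw": 1, "travel": [0, 0, 0], "angular": [0, 0, 0.11]}
    - {"jaw": 1, "travel": [0, 0, 0], "angular": [0, 0, 0.11]}
    - {"jaw": 1, "travel": [0, 0, 0], "angular": [0, 0, 0.11]}
    - {"jaw": 1, "travel": [0, 0, 0], "angular": [0, 0, 0.11]}
    - {"jaw": 1, "travel": [0, 0, 0], "angular": [0, 0, 0.11]}
    - {"jaw": 1, "travel": [0, 0, 0], "angular": [0, 0, 0.11]}
    - {"jaw": 1, "travel": [0, 0, 0], "angular": [0, 0, 0.11]}

```text
time: 17.67
tool_pos: [0.5644, 0.0291, 0.2474]
orientation: [-0.302, 0.762, 0.551, 0.157]
contact_force: [-0.2, -0.8, -2.4]
grip_width: 0.0095
```

>>> send_rows:
  motion:
    - {"jaw": 1, "travel": [0, 0, 0], "angular": [0, 0, 0.11]}
    - {"jaw": 1, "travel": [0, 0, 0], "angular": [0, 0, 0.11]}
    - {"jaw": 1, "travel": [0, 0, 0], "angular": [0, 0, 0.11]}
    - {"jaw": 1, "travel": [0, 0, 0], "angular": [0, 0, 0.11]}
    - {"jaw": 1, "travel": [0, 0, 0], "angular": [0, 0, 0.11]}
    - {"jaw": 1, "travel": [0, 0, 0], "angular": [0, 0, 0.11]}
    - {"jaw": 1, "travel": [0, 0, 0], "angular": [0, 0, 0.11]}
    - {"jaw": 1, "travel": [0, 0, 0], "angular": [0, 0, 0.11]}
    - {"jaw": 1, "travel": [0, 0, 0], "angular": [0, 0, 0.11]}
    - {"jaw": 1, "travel": [0, 0, 0], "angular": [0, 0, 0.09]}
    - {"jaw": 1, "travel": [0, 0, 0], "angular": [0, 0, 0.05]}
    - {"jaw": 1, "travel": [0, 0, 0], "angular": [0, 0, 0]}
    - {"jaw": 1, "travel": [0, 0, 0], "angular": [0, 0, 0]}

```text
time: 18.75
tool_pos: [0.5645, 0.0294, 0.2476]
orientation: [-0.339, 0.938, 0.061, -0.027]
contact_force: [1.0, 0.4, -2.7]
grip_width: 0.0096
```

```bash
cat > t.py <<'E'
from h import *
plan(Rt(-BM[:,1],-BM[:,2]),bed(0,100.4,6.7)); tobed()
E
python3 t.py
```

```text
t 18.75 q [-0.59  0.59  1.22  1.61 -1.02  1.88 -0.75] F [ 1.   0.4 -2.7] w 0.0096
rotvec [ 0.004  0.005 -0.009] rows>= 0.08955722923068955 travel mm after rot, tool axes [  0.4 126.5  -0.4] before [  1.6 126.5   0. ] target tcp [ 0.5781 -0.0668  0.1667]
grasp in bed mm [  0.3 100.  133.3] tool axes in bed
 [[-1.     0.009  0.005]
 [-0.005  0.004 -1.   ]
 [-0.009 -1.    -0.004]]
```

>>> send_rows:
  motion:
    - {"jaw": 1, "travel": [0, 5, 0], "angular": [0.004, 0.005, -0.009]}
    - {"jaw": 1, "travel": [0, 10, 0], "angular": [0, 0, 0]}
    - {"jaw": 1, "travel": [0, 14, 0], "angular": [0, 0, 0]}
    - {"jaw": 1, "travel": [0, 14, 0], "angular": [0, 0, 0]}
    - {"jaw": 1, "travel": [0, 14, 0], "angular": [0, 0, 0]}
    - {"jaw": 1, "travel": [0, 14, 0], "angular": [0, 0, 0]}
    - {"jaw": 1, "travel": [0, 12, 0], "angular": [0, 0, 0]}
    - {"jaw": 1, "travel": [0, 8, 0], "angular": [0, 0, 0]}
    - {"jaw": 1, "travel": [0, 4, 0], "angular": [0, 0, 0]}
    - {"jaw": 1, "travel": [0, 0, 0], "angular": [0, 0, 0]}
    - {"jaw": 1, "travel": [0, 0, 0], "angular": [0, 0, 0]}

```text
time: 19.67
tool_pos: [0.5745, -0.0421, 0.1872]
orientation: [-0.342, 0.937, 0.064, -0.023]
contact_force: [-0.3, -1.0, -3.0]
grip_width: 0.0097
```

```bash
python3 t.py; python3 - <<'E'
from h import *
s=viewer.snapshot('top'); save(s,'b1.png',(270,165,380,275),5)
o=robot.observe(); C=rot(o['orientation']).as_matrix(); g=np.array(o['tool_pos'])-.019*C[:,2]
PM=np.stack([-C[:,0],-C[:,2],-C[:,1]],1); po=g-PM@[0,.1,0]
hsv=cv2.cvtColor(s['frame'],cv2.COLOR_RGB2HSV); m=cv2.inRange(hsv,(100,120,60),(125,255,255)); m[:, :285]=0;m[:,365:]=0;m[:175]=0;m[275:]=0
c=max(cv2.findContours(m,0,1)[0],key=cv2.contourArea); print('rect',cv2.minAreaRect(c),cv2.contourArea(c), cv2.boxPoints(cv2.minAreaRect(c)).round(1).tolist())
for q in [(-75,-35.5,10),(-75,45.5,10),(75,45.5,10),(75,-35.5,10),(0,5,10),(-80,-64,5),(80,-64,5)]: print(q,proj(s,po+PM@(np.array(q)/1000))[0].round(1))
E
```

```text
t 19.6667 q [-0.39  0.71  1.14  1.58 -1.04  1.88 -0.59] F [-0.3 -1.  -3. ] w 0.0097
rotvec [-0.001 -0.    -0.   ] rows>= 0.008342655246314652 travel mm after rot, tool axes [ 0.3 32.3 -0.4] before [ 0.3 32.3 -0.4] target tcp [ 0.5781 -0.0668  0.1667]
grasp in bed mm [  0.3 100.   39. ] tool axes in bed
 [[-1.     0.    -0.   ]
 [ 0.    -0.001 -1.   ]
 [-0.    -1.     0.001]]
rect ((309.4864807128906, 221.4189453125), (65.10199737548828, 22.522663116455078), 80.53767395019531) 1333.0 [[293.0, 191.1999969482422], [315.20001220703125, 187.5], [325.8999938964844, 251.6999969482422], [303.70001220703125, 255.39999389648438]]
(-75, -35.5, 10) [293.2 195.6]
(-75, 45.5, 10) [314.2 187.7]
(75, 45.5, 10) [324.9 252.1]
(75, -35.5, 10) [303.3 257.3]
(0, 5, 10) [308.6 223.1]
(-80, -64, 5) [287.6 196.2]
(80, -64, 5) [298.1 260.9]
```

View pics/b1.png

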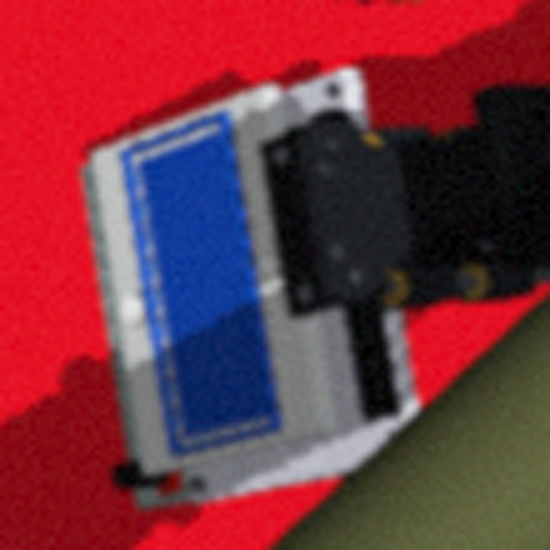

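The blue pocket faces out with crop corners at about (122,152), (230,112), (280,425) and (172,455). That is slightly off toward -x of the prediction, so I'll measure it by centroid against the yellow baseline.

```bash
python3 - <<'E'
from h import *; import pickle
def cen(s,lo,hi,n):
    hsv=cv2.cvtColor(cv2.resize(s['frame'],None,fx=4,fy=4,interpolation=cv2.INTER_CUBIC),cv2.COLOR_RGB2HSV); m=cv2.inRange(hsv,lo,hi); m[:, :1140]=0;m[:,1380:]=0;m[:700]=0;m[1100:]=0
    c=max(cv2.findContours(m,0,1)[0],key=cv2.contourArea); h=cv2.convexHull(c); M=cv2.moments(h); print(n,'area',M['m00']/16,end=' '); return (np.array([M['m10'],M['m01']])/M['m00']+.5)/4-.5
def pol(s,o,PM,w,h,z):
    P=np.array([(-w,5-h,z),(-w,5+h,z),(w,5+h,z),(w,5-h,z)])/1000
    M=cv2.moments(proj(s,o+P@PM.T).astype(np.float32)); print('pred area',M['m00']); return np.array([M['m10'],M['m01']])/M['m00']
a=pickle.load(open('top0.pkl','rb'))
print(cen(a,(20,110,70),(35,255,255),'yel')-pol(a,O,BM,65,29.5,15))
s=viewer.snapshot('top'); o=robot.observe(); C=rot(o['orientation']).as_matrix(); g=np.array(o['tool_pos'])-.019*C[:,2]
PM=np.stack([-C[:,0],-C[:,2],-C[:,1]],1); po=g-PM@[0,.1,0]
print(cen(s,(100,110,50),(125,255,255),'blu')-pol(s,po,PM,75,40.5,10))
for d in np.eye(3)*.001: print((proj(s,po+BM@d)-proj(s,po)).round(3))
E
```

```text
yel area 949.28125 pred area 880.7982836775482
[-0.01815345  0.00032763]
blu area 1449.15625 pred area 1409.9614058239385
[ 0.67348444 -1.41923889]
[[0.069 0.417]]
[[ 0.262 -0.081]]
[[-0.329  0.023]]
```

>>> send_rows:
  motion:
    - {"jaw": 1, "travel": [-2.4, 5, 0], "angular": [0, 0, 0]}
    - {"jaw": 1, "travel": [0, 5, 0], "angular": [0, 0, 0]}
    - {"jaw": 1, "travel": [0, 5, 0], "angular": [0, 0, 0]}
    - {"jaw": 1, "travel": [0, 3, 0], "angular": [0, 0, 0]}
    - {"jaw": 1, "travel": [0, 2, 0], "angular": [0, 0, 0]}
    - {"jaw": 1, "travel": [0, 1, 0], "angular": [0, 0, 0]}
    - {"jaw": 1, "travel": [0, 1, 0], "angular": [0, 0, 0]}
    - {"jaw": 1, "travel": [0, 1, 0], "angular": [0, 0, 0]}
    - {"jaw": 1, "travel": [0, 1, 0], "angular": [0, 0, 0]}
    - {"jaw": 1, "travel": [0, 0, 0], "angular": [0, 0, 0]}

```text
time: 20.6
tool_pos: [0.5745, -0.0603, 0.172]
orientation: [-0.342, 0.937, 0.064, -0.023]
contact_force: [-0.8, 0.4, -0.5]
grip_width: 0.01
```

```bash
cat >> t.py <<'E'
o=robot.observe(); print('F bed',(BM.T@o['contact_force']).round(1))
E
python3 t.py
```

```text
t 20.6 q [-0.35  0.74  1.13  1.57 -1.05  1.88 -0.55] F [-0.8  0.4 -0.5] w 0.01
rotvec [-0.002  0.     0.   ] rows>= 0.014472125248222606 travel mm after rot, tool axes [ 2.7  8.7 -0.4] before [ 2.7  8.7 -0.4] target tcp [ 0.5781 -0.0668  0.1667]
grasp in bed mm [  2.7 100.   15.4] tool axes in bed
 [[-1.    -0.     0.   ]
 [-0.    -0.002 -1.   ]
 [ 0.    -1.     0.002]]
F bed [ 0.8 -0.7  0.1]
```

>>> send_rows:
  motion:
    - {"jaw": 1, "travel": [0, 1, 0], "angular": [0, 0, 0]}
    - {"jaw": 1, "travel": [0, 1, 0], "angular": [0, 0, 0]}
    - {"jaw": 1, "travel": [0, 1, 0], "angular": [0, 0, 0]}
    - {"jaw": 1, "travel": [0, 1, 0], "angular": [0, 0, 0]}
    - {"jaw": 1, "travel": [0, 0, 0], "angular": [0, 0, 0]}

```text
time: 21.02
tool_pos: [0.575, -0.064, 0.1693]
orientation: [-0.342, 0.937, 0.064, -0.023]
contact_force: [-0.3, -1.3, 1.6]
grip_width: 0.0096
```

```bash
python3 t.py
```

```text
t 21.0167 q [-0.34  0.75  1.13  1.57 -1.05  1.88 -0.55] F [-0.3 -1.3  1.6] w 0.0096
rotvec [-0.001 -0.001 -0.   ] rows>= 0.009186180750263406 travel mm after rot, tool axes [ 2.7  4.2 -0.1] before [ 2.7  4.2 -0.1] target tcp [ 0.5781 -0.0668  0.1667]
grasp in bed mm [  2.7 100.3  10.9] tool axes in bed
 [[-1.     0.    -0.001]
 [ 0.001 -0.001 -1.   ]
 [-0.    -1.     0.001]]
F bed [0.5 2.1 0.1]
```

>>> send_rows:
  motion:
    - {"jaw": 1, "travel": [0, 1, 0], "angular": [0, 0, 0]}
    - {"jaw": 1, "travel": [0, 1, 0], "angular": [0, 0, 0]}
    - {"jaw": 1, "travel": [0, 1, 0], "angular": [0, 0, 0]}
    - {"jaw": 1, "travel": [0, 1, 0], "angular": [0, 0, 0]}
    - {"jaw": 1, "travel": [0, 1, 0], "angular": [0, 0, 0]}
    - {"jaw": 1, "travel": [0, 0, 0], "angular": [0, 0, 0]}

```text
time: 21.52
tool_pos: [0.5754, -0.0669, 0.1668]
orientation: [-0.343, 0.937, 0.065, -0.023]
contact_force: [-0.7, 0.1, 6.5]
grip_width: 0.0094
```

```bash
python3 t.py
```

```text
t 21.5167 q [-0.33  0.75  1.12  1.56 -1.05  1.88 -0.54] F [-0.7  0.1  6.5] w 0.0094
rotvec [-0.003 -0.     0.001] rows>= 0.024807288659357087 travel mm after rot, tool axes [ 2.7  0.3 -0.1] before [ 2.7  0.3 -0.1] target tcp [ 0.5781 -0.0668  0.1667]
grasp in bed mm [  2.7 100.3   7. ] tool axes in bed
 [[-1.    -0.001 -0.   ]
 [ 0.    -0.003 -1.   ]
 [ 0.001 -1.     0.003]]
F bed [0.7 4.8 4.3]
```

>>> send_rows:
  motion:
    - {"jaw": 1, "travel": [0, 1, 0], "angular": [0, 0, 0]}
    - {"jaw": 1, "travel": [0, 0.5, 0], "angular": [0, 0, 0]}
    - {"jaw": 1, "travel": [0, 0, 0], "angular": [0, 0, 0]}

```text
time: 21.77
tool_pos: [0.5754, -0.0669, 0.1668]
orientation: [-0.344, 0.936, 0.065, -0.023]
contact_force: [-1.0, 2.1, 10.2]
grip_width: 0.0096
```

```bash
python3 t.py; python3 - <<'E'
from h import *
s=viewer.snapshot('top'); t=viewer.snapshot('side')
fa=cv2.resize(s['frame'][170:270,280:370],None,fx=5,fy=5,interpolation=cv2.INTER_CUBIC)
fb=cv2.resize(t['frame'][215:305,300:390],None,fx=3.8,fy=3.8,interpolation=cv2.INTER_CUBIC)
out=np.zeros((500,792,3),np.uint8); out[:,:450]=fa; out[:342,450:792]=fb
cv2.imwrite('pics/s1.png',out[:,:,::-1])
E
```

```text
t 21.7667 q [-0.33  0.75  1.12  1.56 -1.05  1.89 -0.54] F [-1.   2.1 10.2] w 0.0096
rotvec [-0.006  0.001  0.002] rows>= 0.0489363514913729 travel mm after rot, tool axes [ 2.7  0.3 -0. ] before [ 2.7  0.3 -0. ] target tcp [ 0.5781 -0.0668  0.1667]
grasp in bed mm [  2.7 100.4   6.9] tool axes in bed
 [[-1.    -0.002  0.001]
 [-0.001 -0.006 -1.   ]
 [ 0.002 -1.     0.006]]
F bed [0.7 6.4 8.2]
```

View pics/s1.png

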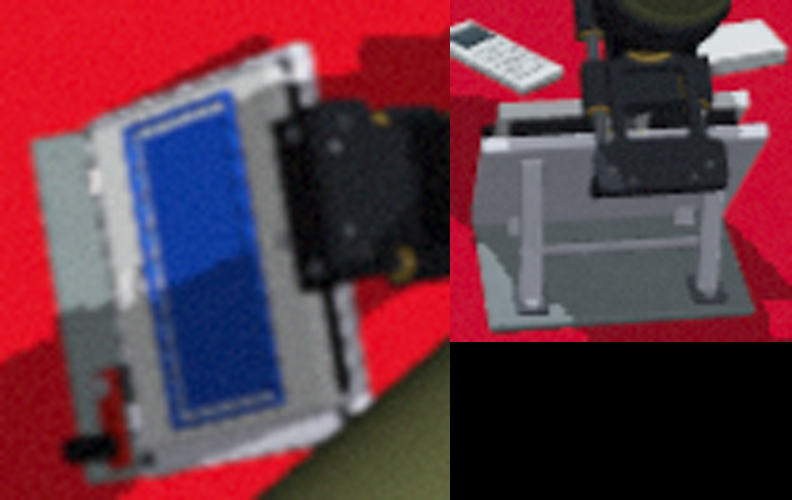

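Blue pocket out, and the plate sits between the pads in the same place as before. I'll release and retreat up the slope.

>>> send_rows:
  motion:
    - {"jaw": 0, "travel": [0, -1, 0], "angular": [0, 0, 0]}
    - {"jaw": 0, "travel": [0, 0, 0], "angular": [0, 0, 0]}
    - {"jaw": 0, "travel": [0, 0, 0], "angular": [0, 0, 0]}
    - {"jaw": 0, "travel": [0, 0, 0], "angular": [0, 0, 0]}
    - {"jaw": 0, "travel": [0, 0, 0], "angular": [0, 0, 0]}
    - {"jaw": 0, "travel": [0, 0, -10], "angular": [0, 0, 0]}
    - {"jaw": 0, "travel": [0, 0, -20], "angular": [0, 0, 0]}
    - {"jaw": 0, "travel": [0, 0, -30], "angular": [0, 0, 0]}
    - {"jaw": 0, "travel": [0, -20, -25], "angular": [0, 0, 0]}
    - {"jaw": 0, "travel": [0, -30, 0], "angular": [0, 0, 0]}
    - {"jaw": 0, "travel": [0, -30, 0], "angular": [0, 0, 0]}
    - {"jaw": 0, "travel": [0, -30, 0], "angular": [0, 0, 0]}
    - {"jaw": 0, "travel": [0, 0, 0], "angular": [0, 0, 0]}

```text
time: 22.95
tool_pos: [0.5723, -0.0356, 0.306]
orientation: [-0.342, 0.937, 0.068, -0.022]
contact_force: [0.3, 0.1, -0.2]
grip_width: 0.0435
```

```bash
python3 - <<'E'
from h import *
tobed(); plan(Rt(DOWN,-BM[:,0]),knob(1.57)+[0,0,.16])
s=viewer.snapshot('top'); t=viewer.snapshot('side')
fa=cv2.resize(s['frame'][170:270,280:370],None,fx=5,fy=5,interpolation=cv2.INTER_CUBIC)
fb=cv2.resize(t['frame'][215:305,300:390],None,fx=3.8,fy=3.8,interpolation=cv2.INTER_CUBIC)
out=np.zeros((500,792,3),np.uint8); out[:,:450]=fa; out[:342,450:792]=fb
cv2.imwrite('pics/s2.png',out[:,:,::-1])
for q in [(-22,120,10),(22,120,10),(-80,70,10),(80,70,10),(-80,70,0),(80,70,0)]:
    u=proj(t,bed(*q))[0]; print(q,'side crop',((u-[300,215])*3.8+[450,0]).round())
for q in [(0,-48,13),(0,58,13),(-22,120,10),(22,120,10),(-75,-35.5,15),(-75,45.5,15),(75,45.5,15),(75,-35.5,15)]:
    u=proj(s,bed(*q))[0]; print(q,'top crop',((u-[280,170])*5).round())
E
```

```text
grasp in bed mm [  1.6 186.7 120.6] tool axes in bed
 [[-1.    -0.008 -0.001]
 [ 0.001 -0.002 -1.   ]
 [ 0.008 -1.     0.002]]
t 22.95 q [-0.41  0.58  1.16  1.45 -0.99  1.99 -0.74] F [ 0.3  0.1 -0.2] w 0.0435
rotvec [-0.544 -0.55  -1.493] rows>= 13.458315890866773 travel mm after rot, tool axes [ 93.7 -73.5 103.8] before [-73.6  -5.4 139.6] target tcp [0.4867 0.0471 0.2022]
(-22, 120, 10) side crop [670.  65.]
(22, 120, 10) side crop [599.  69.]
(-80, 70, 10) side crop [748.  89.]
(80, 70, 10) side crop [500. 101.]
(-80, 70, 0) side crop [750. 104.]
(80, 70, 0) side crop [501. 116.]
(0, -48, 13) top crop [134. 282.]
(0, 58, 13) top crop [275. 239.]
(-22, 120, 10) top crop [361. 164.]
(22, 120, 10) top crop [378. 260.]
(-75, -35.5, 15) top crop [122. 126.]
(-75, 45.5, 15) top crop [228.  87.]
(75, 45.5, 15) top crop [281. 404.]
(75, -35.5, 15) top crop [172. 430.]
```

View pics/s2.png

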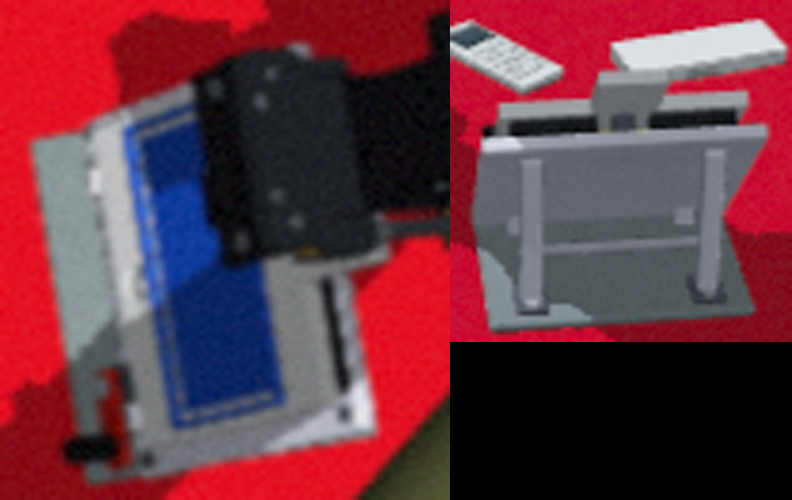

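Predicted and seen plate corners agree within about 1 px: side crop (498,103) and (747,92), blue corners (172,425) and (283,400). The plate is flat on both pins. Back to the knob.

>>> send_rows:
  motion:
    - {"jaw": -0.3, "travel": [0, 0, 0], "angular": [-0.0389, -0.0393, -0.1066]}
    - {"jaw": -0.3, "travel": [0, 0, 0], "angular": [-0.0389, -0.0393, -0.1066]}
    - {"jaw": -0.3, "travel": [0, 0, 0], "angular": [-0.0389, -0.0393, -0.1066]}
    - {"jaw": -0.3, "travel": [0, 0, 0], "angular": [-0.0389, -0.0393, -0.1066]}
    - {"jaw": -0.3, "travel": [0, 0, 0], "angular": [-0.0389, -0.0393, -0.1066]}
    - {"jaw": -0.3, "travel": [0, 0, 0], "angular": [-0.0389, -0.0393, -0.1066]}
    - {"jaw": -0.3, "travel": [0, 0, 0], "angular": [-0.0389, -0.0393, -0.1066]}
    - {"jaw": -0.3, "travel": [0, 0, 0], "angular": [-0.0389, -0.0393, -0.1066]}
    - {"jaw": -0.3, "travel": [0, 0, 0], "angular": [-0.0389, -0.0393, -0.1066]}
    - {"jaw": -0.3, "travel": [0, 0, 0], "angular": [-0.0389, -0.0393, -0.1066]}
    - {"jaw": -0.3, "travel": [0, 0, 0], "angular": [-0.0389, -0.0393, -0.1066]}
    - {"jaw": -0.3, "travel": [0, 0, 0], "angular": [-0.0389, -0.0393, -0.1066]}
    - {"jaw": -0.3, "travel": [0, 0, 0], "angular": [-0.0389, -0.0393, -0.1066]}
    - {"jaw": -0.3, "travel": [0, 0, 0], "angular": [-0.0389, -0.0393, -0.1066]}
    - {"jaw": -0.3, "travel": [0, 0, 0], "angular": [0, 0, 0]}

```text
time: 24.3
tool_pos: [0.5705, -0.0382, 0.3008]
orientation: [-0.002, 0.658, 0.753, -0.003]
contact_force: [-0.3, -0.0, 0.6]
grip_width: 0.0564
```

```bash
cat > k.py <<'E'
from h import *
plan(Rt(DOWN,-BM[:,0]),knob(1.5)+BM[:,2]*.008); tobed()
E
python3 k.py
```

```text
t 24.3 q [-0.93  0.22  1.12  1.55 -0.19  1.5   0.33] F [-0.3 -0.   0.6] w 0.0564
rotvec [-0.007  0.001 -0.002] rows>= 0.0562542582520434 travel mm after rot, tool axes [100.7 -71.3 251.8] before [100.8 -69.9 252.1] target tcp [0.4861 0.0519 0.049 ]
grasp in bed mm [  3.5 179.7 127.7] tool axes in bed
 [[-0.002 -1.     0.007]
 [-0.644 -0.004 -0.765]
 [ 0.765 -0.006 -0.644]]
```

>>> send_rows:
  motion:
    - {"jaw": -0.3, "travel": [25, -18, 20], "angular": [-0.007, 0, 0]}
    - {"jaw": -0.3, "travel": [25, -18, 25], "angular": [0, 0, 0]}
    - {"jaw": -0.3, "travel": [25, -18, 30], "angular": [0, 0, 0]}
    - {"jaw": -0.3, "travel": [26, -17, 30], "angular": [0, 0, 0]}
    - {"jaw": -0.3, "travel": [0, 0, 30], "angular": [0, 0, 0]}
    - {"jaw": -0.3, "travel": [0, 0, 30], "angular": [0, 0, 0]}
    - {"jaw": -0.3, "travel": [0, 0, 25], "angular": [0, 0, 0]}
    - {"jaw": -0.3, "travel": [0, 0, 0], "angular": [0, 0, 0]}
    - {"jaw": -0.3, "travel": [0, 0, 0], "angular": [0, 0, 0]}

```text
time: 25.05
tool_pos: [0.4885, 0.0482, 0.1125]
orientation: [0.001, 0.662, 0.75, -0.003]
contact_force: [0.6, 0.3, 0.9]
grip_width: 0.0565
```

```bash
python3 k.py
```

```text
t 25.05 q [-1.18  0.1   1.08  2.   -0.1   1.1   0.07] F [0.6 0.3 0.9] w 0.0565
rotvec [-0.003  0.005 -0.012] rows>= 0.10507069612007042 travel mm after rot, tool axes [ 4.  -1.9 63.5] before [ 4.3 -1.7 63.5] target tcp [0.4861 0.0519 0.049 ]
grasp in bed mm [ 73.  -26.7  80.8] tool axes in bed
 [[-0.012 -1.     0.003]
 [-0.646  0.005 -0.763]
 [ 0.763 -0.011 -0.646]]
```

>>> send_rows:
  motion:
    - {"jaw": -0.3, "travel": [4, -2, 20], "angular": [0, 0.005, -0.012]}
    - {"jaw": -0.3, "travel": [0, 0, 20], "angular": [0, 0, 0]}
    - {"jaw": -0.3, "travel": [0, 0, 15], "angular": [0, 0, 0]}
    - {"jaw": -0.3, "travel": [0, 0, 8], "angular": [0, 0, 0]}
    - {"jaw": 0.9, "travel": [0, 0, 0], "angular": [0, 0, 0]}
    - {"jaw": 0.9, "travel": [0, 0, 0], "angular": [0, 0, 0]}
    - {"jaw": 0.9, "travel": [0, 0, 0], "angular": [0, 0, 0]}
    - {"jaw": 0.9, "travel": [0, 0, 0], "angular": [0, 0, 0]}
    - {"jaw": 0.9, "travel": [0, 0, 0], "angular": [0, 0, 0]}
    - {"jaw": 0.9, "travel": [0, 0, 0], "angular": [0, 0, 0]}
    - {"jaw": 0.9, "travel": [0, 0, 0], "angular": [0, 0, 0]}
    - {"jaw": 0.9, "travel": [0, 0, 0], "angular": [0, 0, 0]}
    - {"jaw": 0.9, "travel": [0, 0, 0], "angular": [0, 0, 0]}
    - {"jaw": 0.9, "travel": [0, 0, 0], "angular": [0, 0, 0]}
  force: 15

```text
time: 26.22
tool_pos: [0.4833, 0.0549, 0.0494]
orientation: [-0.004, 0.655, 0.756, -0.001]
contact_force: [-7.4, 1.2, 5.2]
grip_width: 0.0131
```

```bash
python3 k.py; python3 - <<'E'
from h import *
T=Rt(DOWN,-BM[:,0]); th=np.arange(1.5,-.06,-.1); P=np.array([T.T@knob(t)*1000 for t in th]); print(np.diff(P,axis=0).round(1).tolist())
E
```

```text
t 26.2167 q [-1.11  0.23  1.04  2.06 -0.25  0.98  0.2 ] F [-7.4  1.2  5.2] w 0.0131
rotvec [-0.007 -0.006  0.006] rows>= 0.08385582105966925 travel mm after rot, tool axes [-3.4  2.4  0.4] before [-3.4  2.4  0.4] target tcp [0.4861 0.0519 0.049 ]
grasp in bed mm [ 77.2 -79.7  45.8] tool axes in bed
 [[ 0.006 -1.     0.007]
 [-0.638 -0.009 -0.77 ]
 [ 0.77  -0.    -0.639]]
[[-1.9, 0.4, -2.3], [-1.9, 0.7, -2.2], [-1.8, 0.9, -2.2], [-1.8, 1.2, -2.1], [-1.7, 1.5, -2.0], [-1.6, 1.7, -1.9], [-1.4, 2.0, -1.7], [-1.3, 2.2, -1.6], [-1.2, 2.4, -1.4], [-1.0, 2.6, -1.2], [-0.8, 2.7, -1.0], [-0.7, 2.8, -0.8], [-0.5, 2.9, -0.6], [-0.3, 3.0, -0.3], [-0.1, 3.0, -0.1]]
```

>>> send_rows:
  motion:
    - {"jaw": 0.9, "travel": [-1.9, 0.2, -2.3], "angular": [0, 0, 0]}
    - {"jaw": 0.9, "travel": [-1.9, 0.5, -2.2], "angular": [0, 0, 0]}
    - {"jaw": 0.9, "travel": [-1.8, 0.8, -2.2], "angular": [0, 0, 0]}
    - {"jaw": 0.9, "travel": [-1.8, 1.1, -2.1], "angular": [0, 0, 0]}
    - {"jaw": 0.9, "travel": [-1.7, 1.4, -2.0], "angular": [0, 0, 0]}
    - {"jaw": 0.9, "travel": [-1.6, 1.7, -1.9], "angular": [0, 0, 0]}
    - {"jaw": 0.9, "travel": [-1.4, 2.0, -1.7], "angular": [0, 0, 0]}
    - {"jaw": 0.9, "travel": [0, 0, 0], "angular": [0, 0, 0]}

```text
time: 26.88
tool_pos: [0.4881, 0.0443, 0.0626]
orientation: [-0.009, 0.655, 0.756, -0.004]
contact_force: [-17.4, 1.5, 10.5]
grip_width: 0.0137
```

```bash
python3 k.py
```

```text
t 26.8833 q [-1.09  0.23  1.05  2.04 -0.24  1.02  0.22] F [-17.4   1.5  10.5] w 0.0137
rotvec [-0.017 -0.008  0.006] rows>= 0.1573694020623338 travel mm after rot, tool axes [ 7.8 -0.9 13.7] before [ 7.7 -0.7 13.7] target tcp [0.4861 0.0519 0.049 ]
grasp in bed mm [ 73.7 -62.3  45.7] tool axes in bed
 [[ 0.006 -1.     0.017]
 [-0.637 -0.017 -0.771]
 [ 0.771 -0.006 -0.637]]
```

>>> send_rows:
  motion:
    - {"jaw": 0.9, "travel": [-1.3, 0.5, -1.6], "angular": [0, 0, 0]}
    - {"jaw": 0.9, "travel": [-1.2, 1.4, -1.4], "angular": [0, 0, 0]}
    - {"jaw": 0.9, "travel": [-1.0, 2.2, -1.2], "angular": [0, 0, 0]}
    - {"jaw": 0.9, "travel": [-0.8, 2.7, -1.0], "angular": [0, 0, 0]}
    - {"jaw": 0.9, "travel": [-0.7, 2.8, -0.8], "angular": [0, 0, 0]}
    - {"jaw": 0.9, "travel": [-0.5, 2.9, -0.6], "angular": [0, 0, 0]}
    - {"jaw": 0.9, "travel": [0, 0, 0], "angular": [0, 0, 0]}

```text
time: 27.47
tool_pos: [0.5047, 0.0371, 0.0706]
orientation: [-0.004, 0.655, 0.755, -0.003]
contact_force: [-9.5, -4.5, 9.6]
grip_width: 0.0128
```

```bash
python3 k.py
```

```text
t 27.4667 q [-1.05  0.26  1.04  2.   -0.26  1.04  0.25] F [-9.5 -4.5  9.6] w 0.0128
rotvec [-0.011 -0.003  0.004] rows>= 0.09428952814337853 travel mm after rot, tool axes [ 17.2 -16.4  21.6] before [ 17.2 -16.1  21.9] target tcp [0.4861 0.0519 0.049 ]
grasp in bed mm [ 58.3 -50.2  43.7] tool axes in bed
 [[ 0.004 -1.     0.011]
 [-0.641 -0.011 -0.768]
 [ 0.768 -0.004 -0.641]]
```

>>> send_rows:
  motion:
    - {"jaw": 0.9, "travel": [-0.4, 3, -0.5], "angular": [0, 0, 0]}
    - {"jaw": 0.9, "travel": [-0.3, 3, -0.3], "angular": [0, 0, 0]}
    - {"jaw": 0.9, "travel": [-0.1, 3, -0.1], "angular": [0, 0, 0]}
    - {"jaw": 0.9, "travel": [0, 2, 0], "angular": [0, 0, 0]}
    - {"jaw": 0.9, "travel": [0, 0, 0], "angular": [0, 0, 0]}

```text
time: 27.88
tool_pos: [0.5162, 0.0381, 0.0714]
orientation: [-0.004, 0.655, 0.755, -0.003]
contact_force: [-10.2, -5.1, 9.3]
grip_width: 0.0132
```

```bash
python3 k.py
```

```text
t 27.8833 q [-1.03  0.29  1.03  1.97 -0.28  1.05  0.27] F [-10.2  -5.1   9.3] w 0.0132
rotvec [-0.01  -0.002  0.004] rows>= 0.08599024460421789 travel mm after rot, tool axes [ 17.7 -27.9  22.4] before [ 17.8 -27.6  22.7] target tcp [0.4861 0.0519 0.049 ]
grasp in bed mm [ 46.8 -49.3  43.8] tool axes in bed
 [[ 0.004 -1.     0.01 ]
 [-0.641 -0.01  -0.768]
 [ 0.768 -0.003 -0.641]]
```

>>> send_rows:
  motion:
    - {"jaw": 0.9, "travel": [0, 1.5, 0], "angular": [0, 0, 0]}
    - {"jaw": 0.9, "travel": [0, 1.5, 0], "angular": [0, 0, 0]}
    - {"jaw": 0.9, "travel": [0, 1, 0], "angular": [0, 0, 0]}
    - {"jaw": 0.9, "travel": [0, 0, 0], "angular": [0, 0, 0]}

```text
time: 28.22
tool_pos: [0.5165, 0.0382, 0.0712]
orientation: [-0.007, 0.656, 0.755, -0.005]
contact_force: [-22.1, -5.1, 20.6]
grip_width: 0.0134
```

```bash
python3 k.py
```

```text
t 28.2167 q [-1.02  0.3   1.02  1.96 -0.29  1.06  0.28] F [-22.1  -5.1  20.6] w 0.0134
rotvec [-0.018 -0.004  0.004] rows>= 0.14992439746606223 travel mm after rot, tool axes [ 17.7 -28.2  22.3] before [ 17.8 -27.7  22.8] target tcp [0.4861 0.0519 0.049 ]
grasp in bed mm [ 46.4 -49.4  43.7] tool axes in bed
 [[ 0.004 -1.     0.018]
 [-0.64  -0.016 -0.769]
 [ 0.769 -0.008 -0.64 ]]
```

The clip is at its stop: the force rose and it did not move. I'll relax, release and lift off.

>>> send_rows:
  motion:
    - {"jaw": 0.9, "travel": [0, -2.5, 0], "angular": [0, 0, 0]}
    - {"jaw": 0.3, "travel": [0, 0, 0], "angular": [0, 0, 0]}
    - {"jaw": 0.3, "travel": [0, 0, 0], "angular": [0, 0, 0]}
    - {"jaw": 0.3, "travel": [0, 0, 0], "angular": [0, 0, 0]}
    - {"jaw": 0.3, "travel": [0, 0, -10], "angular": [0, 0, 0]}
    - {"jaw": 0.3, "travel": [0, 0, -20], "angular": [0, 0, 0]}
    - {"jaw": 0.3, "travel": [0, 0, -35], "angular": [0, 0, 0]}
    - {"jaw": 0.3, "travel": [0, 0, -35], "angular": [0, 0, 0]}
    - {"jaw": 0.3, "travel": [20, -10, -35], "angular": [0, 0, 0]}
    - {"jaw": 0.3, "travel": [30, -10, -20], "angular": [0, 0, 0]}
    - {"jaw": 0.3, "travel": [30, -10, 0], "angular": [0, 0, 0]}
    - {"jaw": 0.3, "travel": [30, -10, 0], "angular": [0, 0, 0]}
    - {"jaw": 0.3, "travel": [30, 0, 0], "angular": [0, 0, 0]}
    - {"jaw": 0.3, "travel": [30, 0, 0], "angular": [0, 0, 0]}
    - {"jaw": 0.3, "travel": [0, 0, 0], "angular": [0, 0, 0]}

```text
time: 29.47
tool_pos: [0.4563, 0.2103, 0.2286]
orientation: [-0.002, 0.651, 0.759, 0.003]
contact_force: [-0.7, 0.0, 0.2]
grip_width: 0.0304
```

```bash
python3 - <<'E'
from h import *
o=robot.observe(); print(o['time'],o['tool_pos'].round(3),o['contact_force'].round(1))
s=viewer.snapshot('top'); t=viewer.snapshot('side')
fa=cv2.resize(s['frame'][170:270,280:370],None,fx=5,fy=5,interpolation=cv2.INTER_CUBIC)
fb=cv2.resize(t['frame'][215:305,300:390],None,fx=3.8,fy=3.8,interpolation=cv2.INTER_CUBIC)
out=np.zeros((500,792,3),np.uint8); out[:,:450]=fa; out[:342,450:792]=fb
cv2.imwrite('pics/e1.png',out[:,:,::-1])
f=s['frame'].astype(int); m=(f.max(2)<45); m[:235]=0;m[265:]=0;m[:,:290]=0;m[:,318:]=0; v,u=np.nonzero(m); print('black',u.mean(),v.mean(),len(u))
for th in (0,.1,.2): print(th,proj(s,knob(th))[0].round(1))
E
```

```text
29.4667 [0.456 0.21  0.229] [-0.7  0.   0.2]
black 302.6363636363636 245.0909090909091 44
0 [302.3 245.3]
0.1 [302.5 246.6]
0.2 [302.6 247.8]
```

View pics/e1.png

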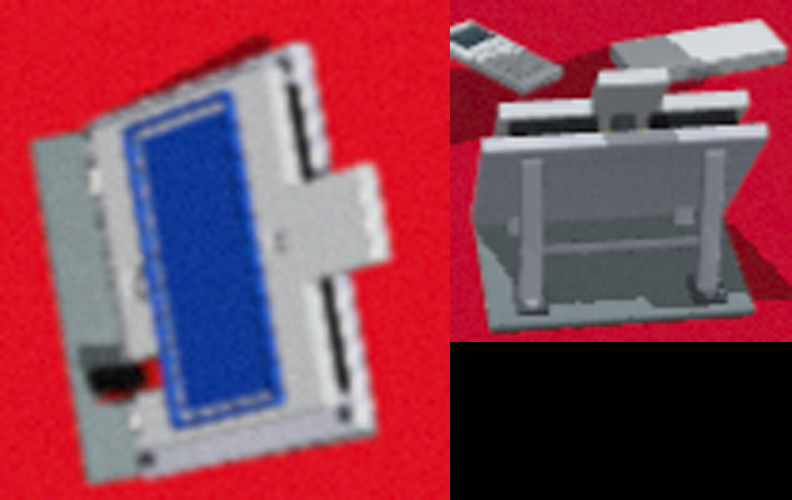

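In the final view the blue pocket is out, the pin tips show at (140,285) and (280,240), and the tab is at the top. The clip points up the slope with its knob at (302.6,245.1), against a predicted (302.3,245.3) for fully closed. I'm handing in.

```bash
python3 -c "
from plant import robot
print(robot.hand_in())"
```

```text
the job is handed in; nothing more can be done
None
```

I set the stand up for the big phone and handed the job in at about 29.5 s of the 72 s allowed. I swung the red clip off, lifted the plate by its tab and turned it over. I then seated it on both pins with the blue pocket out and the tab at the top, and swung the clip back to its closed stop.

**Last checks:**
- **Clip:** the knob appeared within 0.4 px of where it should be when fully closed, about 0 rad.
- **Plate:** both pin tips showed in the holes. The plate and blue-pocket corners matched the seated position to about 1 px, or 2 to 3 mm. The grasp point stopped within 0.2 mm of its height at pick-up, measured along the bed's z.
- **Robot:** it is clear of everything, with no contact force.
- **Phone, handset and carton:** I never touched them. The handset and carton look unmoved in the side view; I did not check the phone again.

**What went wrong or disagreed:**
- **Force peak:** on the first try at opening the clip, the fingertips pressed on the clip's arm. The last reading was about 92 N at the wrist, below the 120 N limit; I only read it at the end of that move. I backed off and took the knob higher, and no later reading was over about 31 N.
- **Clip opening angle:** the pictures put it at about 1.5 rad, not exactly 1.57, but its arm was clear of the plate.
- **Position mismatch:** camera and robot positions disagreed by 1 to 2 mm. I corrected for this before seating the plate.

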